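# Make up two installer's job kits from the parts store

### The job

Make up two job kits: in the smaller tray, the carton with the round seal standing in the narrow slot and the small brass coupling in the compartment beside it; in the larger tray, the red pump head in the wide compartment and the ball valve in the narrower one, everything flat on the tray floor and the same way up as it stands now. The cartons are packed too tightly to pinch, so first tip the wanted one outward by its top until it leans on the sloping front of its bin, let it rest there a moment, then lift it out. Leave the other two cartons standing in the bin and the big coupling where it is.

Things in the scene. Friction and masses are not known exactly. Their poses are not given: they have to be found in the camera images.
- rack: Blue fixed bin, 3 cartons in a row along y (centres y -41, 0, 41 mm, 5 mm gaps, any order). Origin on bench under row centre; x to the back, z up. Floor 4 mm thick; carton fronts x -43, backs x 43, tops 159 mm high. Front wall slopes outward 35 deg from upright, from x -44.5 at the floor to x -85 at 61 mm high. Back wall x 47 to 51, 34 mm high; sides and 2 thin dividers 46 mm high; 129 mm wide
- carton_c (a point): Wanted carton: round white seal (30 mm) on top, front and back. 86 deep (x) x 36 wide (y, row direction) x 155 mm high (z), 0.2 kg. Point: its centre, 77.5 mm up. Its back is open above the bin's low back wall. Pulled outward by its top it pivots on its lower front edge; past about 29 deg it falls on by itself and stays leaning at 35 to 39 deg on the sloping front, top clear of the others
- carton_l_c (a point): One of the two other cartons, same size (86 x 36 x 155 mm) but with a straight white paper tape strip along the middle of its top and end faces; leave it standing. Point: centre of the carton, 77.5 mm above its underside. Axes as for the wanted carton
- carton_r_c (a point): The other of the two other cartons, same size (86 x 36 x 155 mm) but with a straight white paper tape strip along the middle of its top and end faces; leave it standing. Point: centre of the carton, 77.5 mm above its underside. Axes as for the wanted carton
- pump_c (a point): Pump head: red round housing with black ribs, 60 mm in diameter from 10 to 46 mm height, black tapered cap above (50 mm across at the top), 60 mm high in all, about 0.45 kg, standing upright (z up) on the bench. Point: its centre, 30 mm above its underside
- valve_c (a point): Ball valve lying on the bench: brass, square middle body 36 mm (x) x 34 mm (y) x 34 mm high, round pipe ends (collars 32 mm in diameter) along x, 84 mm long over all; on top a stem with a black wing handle 44 mm (x) x 9 mm (y) between heights 40 and 52 mm. About 0.25 kg. z up. Point: middle of the valve, 26 mm above its underside
- coupling_c (a point): The small coupling: brass pipe coupling standing on end (z up), 31 mm in diameter, with a hexagonal band (35 mm over corners, 31 mm over flats, one pair of flats facing along x) from 13 to 31 mm height, 44 mm high, 0.13 kg. Point: its centre, 22 mm above its underside
- big_coupling_c (a point): The big coupling, not wanted: the same shape, 46 mm in diameter (54 mm over corners), 60 mm high; leave it where it stands. Point: its centre, 30 mm above its underside
- tray_slot: Smaller white kit tray, fixed, 118 (x) x 148 mm (y); walls and divider 25 mm high, 4 mm thick; floor 4 mm thick. Origin: centre of underside, z up. Inside: narrow slot x -55 to 55, y -70 to -14 mm (centre y -42) for the carton, its 86 mm side along x; square compartment x -55 to 55, y -10 to 70 mm (centre y 30) for the small coupling
- tray_wide: Larger white kit tray, fixed, 118 (x) x 196 mm (y); walls and divider 25 mm high, 4 mm thick; floor 4 mm thick. Origin: centre of underside, z up. Inside: wide compartment x -55 to 55, y -94 to 10 mm (centre y -42) for the pump head; narrower one x -55 to 55, y 14 to 94 mm (centre y 54) for the ball valve, pipe along x
There are look-alikes about, which are no part of the job. What is shaped like the part that bears big_coupling_c but blue or purple is not meant. What is shaped like the part that bears coupling_c but turquoise is not meant.

How it is judged:
By the outcome, as a careful person would: the job done as asked, in the order asked, and still so for the second after the job is handed in, with the robot touching nothing.
It also fails if it takes over 144 s, if anything falls off the work surface, if the arm or the gripper's body presses on something with over 40 N, if the wrist force passes 120 N, or if a joint passes its speed limit or range.

### The arm

A 7-joint arm with a two-finger parallel gripper is mounted at the origin on the work surface. World frame = base frame: x ahead of the robot, y to its left, z up, the work surface at z = 0. Lengths are in m, angles in rad, forces in N, time in s.
With the tool pointing down it reaches from about 0.425 to 1.025 m from the base axis. Payload 9.4 kg.
Tool frame: the origin (TCP) lies midway between the tips of the shut fingers; the grasp point (between the pads) lies robot.grip_point_offset behind it (robot.grip_point_offset is the distance from the TCP to the grasp point, in m); z points along the fingers, y is the line along which they close (so a half turn about z gives the same grasp; the last joint's range is limited). The gripper opens to 93 mm and grips with 3 to 60 N. Pads are 15 mm wide; open, the fingers measure 128 mm over their backs; the gripper's body (75 mm by 188 mm) begins 65 mm behind the grasp point.
Start: joints at [1.027, 0.599, -0.003, 1.599, 0.002, 0.943, -0.08], TCP at [0.326, -0.647, 0.219] pointing down, gripper open.
Joint ranges: [-2.57, 2.57], [-0.35, 1.97], [-1.29, 1.29], [0.11, 2.56], [-1.05, 4.19], [0.11, 1.86], [-2.63, 2.63]. Speed limits (rad/s): [2.22, 2.22, 3.01, 3.01, 3.14, 3.14, 3.14].

### API

Orientations are given as a rotation vector (axis times angle).
In Python, from plant import robot gives the robot as it stands.
- The arm moves only by the tool send_rows, never from a script. Its argument "rows" is a list of rows, each a list of 7 numbers: the shift along the tool's x, y, z in mm, then the turn, a rotation vector about the tool's x, y, z in rad, then the finger opening in mm, from 0 to 93. In form: [[x, y, z, rx, ry, rz, gripper], ...]. A call has 1 to 5 rows; each row shifts and turns the commanded pose from where the row before left it, along the tool's axes as they then stand; what a row does not reach is not made up. A row lasts 1/12 s, in which the tool goes at most 41.7 mm and 7.16 degrees, less where a joint would pass 70% of its speed; a pose out of reach is approached as far as the arm can. A call with a gripper value outside its range is refused whole. The fingers move at their own pace and stop on an object; the grip force is fixed at half the most. Time passes only in rows, so rows that do not move let the fingers close. It gives the time, the measured TCP pose, the force, the opening and the grip force at its end, in the units of the state.
- robot.read_state(): the state, without advancing time (a new reading comes with each control period).
- robot.read_camera(name): name is "scene" or "top" or "wrist"; returns a dict with "color" (384x512x3 uint8, red, green, blue), "depth" (384x512 float32, m along the optical axis (not along the pixel's ray), 0 where there is no reading), "intrinsics" (3x3 intrinsics, pixels), "xyz" and "orientation" of the camera in the world. Camera axes: x right, y down, z forward; pixel columns grow to the right and rows downward; lengths in m; the calibration is good to about 2 mm. A picture is of the moment at which its call begins.
- robot.sign_off(): hands the job in; it is judged then, once.
The state is a dict: "clock": time; "q": joint angles; "joint_velocities": joint speeds; "joint_efforts": joint torques, N m; "tcp_pos": TCP position; "tcp_rot": TCP orientation; "force": force on the tool from outside, world axes, zero at the start; "moment": the same for the moment, N m; "gripper_width": finger opening in m; "grip_force": force on a finger pad.
Only numpy, scipy, OpenCV 4.12 (cv2) and the standard library are available. Lean on these libraries where they do the work, as an engineer would, in place of code of your own. Each camera call takes 0.05 s, during which the arm holds its last target. There are 200 camera calls.

## Working session

There is one attempt and no reset: what is moved stays moved. The work goes in short steps, Python scripts to look and compute and a tool call to move; the robot and the scene stay as the last step left them, time stands still between calls to the robot, and variables do not carry over. Pictures are saved under pics/ and viewed, at most 14 in all, crops included, and the job is handed in when it is done.

Besides the shell and the picture viewer there is one more tool, called after "Emit:" by a JSON object that holds its "api" and its "payload", one argument or row to a line. send_rows: Moves the arm, as the interface text tells. Its arguments: {"type":"object","properties":{"rows":{"type":"array"}},"required":["rows"]}

```bash
mkdir -p pics; ls; cat > h.py <<'E'
from plant import robot
import numpy as np, cv2
from scipy.spatial.transform import Rotation as R
def rot(o):
    o=np.array(o,float)
    return o if o.shape==(3,3) else (R.from_rotvec(o).as_matrix() if o.size==3 else R.from_quat(o).as_matrix())
def snap(n,f):
    c=robot.read_camera(n); np.savez(f'pics/{f}.npz',**c); cv2.imwrite(f'pics/{f}.png',c['color'][...,::-1]); return c
def load(f): return np.load(f'pics/{f}.npz')
def pt(c,u,v,z=None):
    """world point from depth, or from plane height z"""
    K=c['intrinsics'];d=np.array([(u-K[0,2])/K[0,0],(v-K[1,2])/K[1,1],1.]);M=rot(c['orientation'])
    if z is None: return c['xyz']+M@d*c['depth'][int(round(v)),int(round(u))]
    r=M@d; return c['xyz']+r*(z-c['xyz'][2])/r[2]
def proj(c,p):
    q=c['intrinsics']@(rot(c['orientation']).T@(np.array(p)-c['xyz'])); return q[:2]/q[2]
def st():
    s=robot.read_state(); print({k:np.round(s[k],4).tolist() for k in('clock','q','tcp_pos','tcp_rot','force','gripper_width','grip_force')}); return s
E
python3 - <<'E'
from h import *
st(); print(robot.grip_point_offset)
for n in('scene','top','wrist'):
    c=snap(n,n+'0'); print(n,c['xyz'],np.shape(c['orientation']),c['orientation'],c['intrinsics'][0])
a=cv2.imread('pics/top0.png');b=cv2.imread('pics/scene0.png')
cv2.imwrite('pics/t1.png',cv2.resize(a,(800,600)));cv2.imwrite('pics/s1.png',cv2.resize(b,(800,600)))
E
```

```text
pics
{'clock': 0.0, 'q': [1.0273, 0.6002, -0.0025, 1.6001, 0.0018, 0.9429, -0.0798], 'tcp_pos': [0.326, -0.647, 0.2177], 'tcp_rot': [-3.0549, -0.7265, 0.0009], 'force': [0.1406, 0.2054, -0.3322], 'gripper_width': 0.0928, 'grip_force': 0.0}
0.0188
scene [ 1.25025464 -0.65817906  0.71926064] (3,) [-2.00417778 -0.86408606  0.44723388] [422.20094747   0.         251.5823149 ]
top [0.45331869 0.02952583 1.18141958] (3,) [-2.19198649  2.14735562 -0.13701346] [389.65454064   0.         253.76392422]
wrist [ 0.39730126 -0.61036292  0.38406436] (3,) [ 2.45766779 -1.51557009 -0.22223688] [342.44790145   0.         260.24210157]
```

View pics/t1.png

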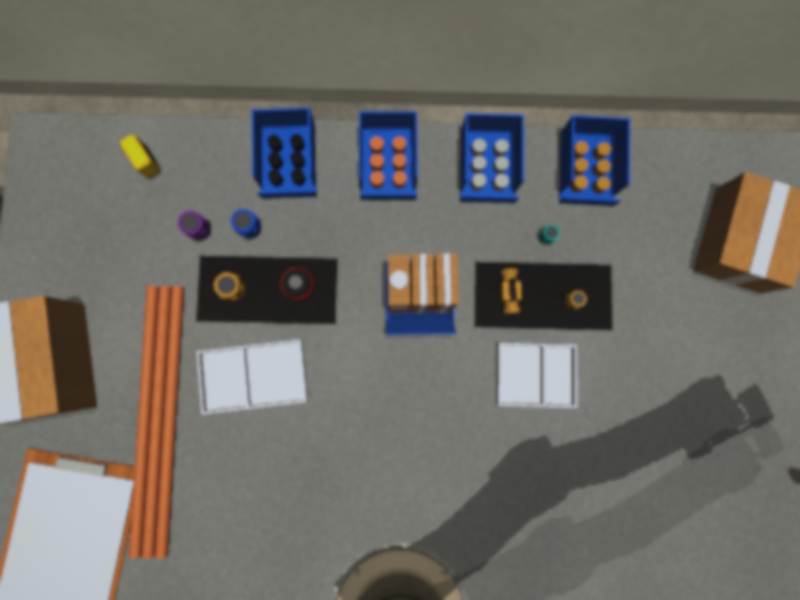

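View pics/s1.png

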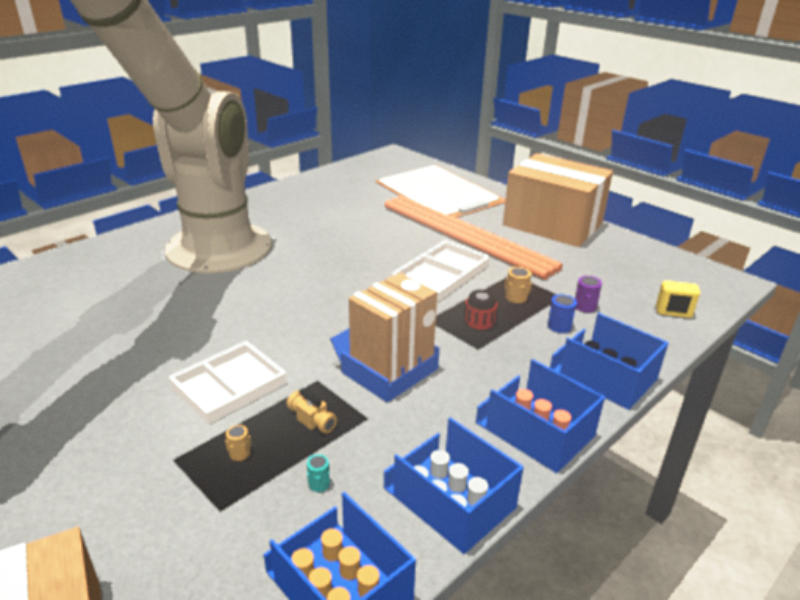

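The top view (800x600) shows these possible mix-ups:
- **Couplings:** small brass (577,298) is wanted. Big brass (228,286), blue (245,222), purple (192,224) and turquoise (549,233) are not.
- **Cartons:** the one with the seal (399,280) is wanted. The taped ones (424,280) and (447,280) stay.
- **Other parts and trays:** pump (296,283), valve (512,291), small tray (538,375), large tray (252,376).

The scene view agrees.

```bash
python3 - <<'E'
from h import *
np.set_printoptions(precision=4,suppress=True)
c=load('top0'); s=load('scene0')
P={'coup':(577,298),'big':(228,286),'seal':(399,280),'l':(424,280),'r':(447,280),'pump':(296,283),'valve':(512,291),'st_tl':(499,344),'st_tr':(577,346),'st_br':(576,407),'st_bl':(499,407),'lt_tl':(198,352),'lt_tr':(301,341),'lt_br':(306,401),'lt_bl':(204,412),'divS':(543,375),'divL':(248,376),'rackBL':(387,333),'rackBR':(454,333),'bench':(400,420),'bt':(399,256)}
for k,(u,v) in P.items():
    p=pt(c,u*.64,v*.64); print(k,p, 'scene px800',proj(s,p)/.64)
a=c['color'][150:270,110:400][...,::-1]
cv2.imwrite('pics/c1.png',cv2.resize(a,(800,331),interpolation=cv2.INTER_CUBIC))
E
```

```text
coup [ 0.5908 -0.3262  0.0416] scene px800 [235.9025 431.7131]
big [0.5967 0.3272 0.0621] scene px800 [515.8484 270.4776]
seal [0.6008 0.0132 0.1591] scene px800 [408.2897 284.0756]
l [ 0.6014 -0.0291  0.1617] scene px800 [389.9914 291.898 ]
r [ 0.6025 -0.0682  0.1598] scene px800 [372.4765 302.0012]
pump [0.6052 0.2023 0.0614] scene px800 [479.0299 294.5438]
valve [ 0.6    -0.2006  0.0528] scene px800 [308.2161 390.6783]
st_tl [ 0.5015 -0.181   0.0268] scene px800 [282.1675 369.3456]
st_tr [ 0.5017 -0.3376  0.0011] scene px800 [201.1442 424.9256]
st_br [ 0.3847 -0.3342  0.0009] scene px800 [166.6057 388.3521]
st_bl [ 0.3819 -0.1861 -0.0006] scene px800 [241.7096 352.1125]
lt_tl [0.475  0.3875 0.0236] scene px800 [486.1549 256.1729]
lt_tr [ 0.5008  0.1986 -0.0054] scene px800 [435.5937 302.9926]
lt_br [0.3863 0.1838 0.0014] scene px800 [391.6471 281.3829]
lt_bl [0.3639 0.3694 0.0258] scene px800 [443.549  240.6271]
divS [ 0.4447 -0.2643  0.027 ] scene px800 [220.5426 374.8131]
divL [0.4316 0.2955 0.0052] scene px800 [443.0203 270.0815]
rackBL [0.5162 0.0318 0.0581] scene px800 [381.1696 310.2797]
rackBR [ 0.5185 -0.0915  0.0622] scene px800 [329.3823 335.5425]
bench [ 0.3538  0.0035 -0.0009] scene px800 [315.1481 307.2903]
bt [0.6417 0.014  0.1616] scene px800 [426.5999 292.2076]
```

View pics/c1.png

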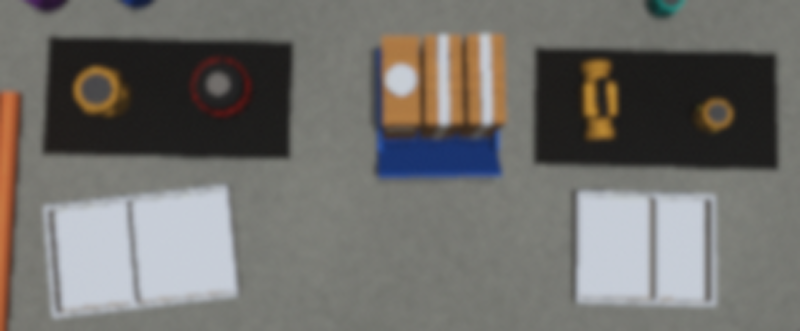

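The crop confirms the choices: seal carton at (401,80), small brass coupling at (717,113), valve at (599,100), pump at (220,85). Next I'll bring the wrist camera round for close looks.

```bash
cat >> h.py <<'E'
def T():
    s=robot.read_state(); return np.array(s['tcp_pos']),rot(s['tcp_rot']),s
def go(p,Rt=None):
    """print tool-frame shift (mm) and turn to target"""
    x,M,s=T(); print('shift mm',np.round(M.T@(np.array(p)-x)*1e3,1),'turn',None if Rt is None else np.round(R.from_matrix(M.T@Rt).as_rotvec(),3))
def down(yaw=0,tilt=0):
    """tool x at world yaw; pointing down, tilted outward by tilt about tool y"""
    return R.from_euler('z',yaw).as_matrix()@np.diag([1.,-1,-1])@R.from_euler('y',tilt).as_matrix()
E
python3 - <<'E'
from h import *
c=load('wrist0');x,M,s=T()
print('cam in tool',np.round(M.T@(c['xyz']-x),4)); print(np.round(M.T@rot(c['orientation']),3))
go([0.50,-0.25,0.30],down())
E
```

```text
cam in tool [ 0.0801 -0.001  -0.1661]
[[-0.001 -0.958 -0.285]
 [ 1.    -0.001 -0.   ]
 [-0.    -0.285  0.958]]
shift mm [ 334.  -276.5  -81.8] turn [-0.001  0.     0.467]
```

Emit:
{"api": "send_rows", "payload": {
  "rows": [
    [40,0,-16,0,0,0,93],
    [40,0,-16,0,0,0,93],
    [40,0,-16,0,0,0,93],
    [40,0,-16,0,0,0,93],
    [40,0,-16,0,0,0,93]
  ]
}}

```text
clock: 0.57
tcp_pos: [0.5003, -0.5592, 0.2965]
tcp_rot: [-3.056, -0.726, 0.0]
force: [0.9, -0.0, -0.0]
gripper_width: 0.0927
grip_force: 0.0
```

Emit:
{"api": "send_rows", "payload": {
  "rows": [
    [20,-33,0,0,0,0.1,0],
    [20,-33,0,0,0,0.1,0],
    [20,-33,0,0,0,0.1,0],
    [20,-33,0,0,0,0.1,0],
    [20,-33,0,0,0,0.067,0]
  ]
}}

```text
clock: 0.98
tcp_pos: [0.5509, -0.3749, 0.296]
tcp_rot: [-3.141, 0.01, 0.001]
force: [1.1, 0.6, -0.8]
gripper_width: 0.0642
grip_force: 0.0
```

```bash
python3 - <<'E'
from h import *
st(); go([0.53,-0.22,0.30],down())
E
```

```text
{'clock': 0.9833, 'q': [0.4441, 0.458, 0.103, 1.6617, -0.0531, 1.0253, -1.013], 'tcp_pos': [0.5509, -0.3749, 0.296], 'tcp_rot': [-3.1414, 0.0099, 0.001], 'force': [1.1195, 0.6205, -0.7962], 'gripper_width': 0.0642, 'grip_force': 0.0}
shift mm [ -21.9 -154.8   -3.9] turn [-0.     0.001 -0.006]
```

Emit:
{"api": "send_rows", "payload": {
  "rows": [
    [-5,-38,0,0,0,0,0],
    [-5,-38,0,0,0,0,0],
    [-5,-38,0,0,0,0,0],
    [-5,-38,0,0,0,0,0],
    [0,0,0,0,0,0,0]
  ]
}}

```text
clock: 1.4
tcp_pos: [0.5311, -0.2166, 0.2959]
tcp_rot: [-3.138, -0.013, 0.001]
force: [0.1, -0.3, 0.1]
gripper_width: 0.0311
grip_force: 0.0
```

```bash
python3 - <<'E'
from h import *
snap('wrist','w1')
cv2.imwrite('pics/w1b.png',cv2.resize(cv2.imread('pics/w1.png'),(800,600),interpolation=cv2.INTER_CUBIC))
E
```

```text
(no output)
```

View pics/w1b.png

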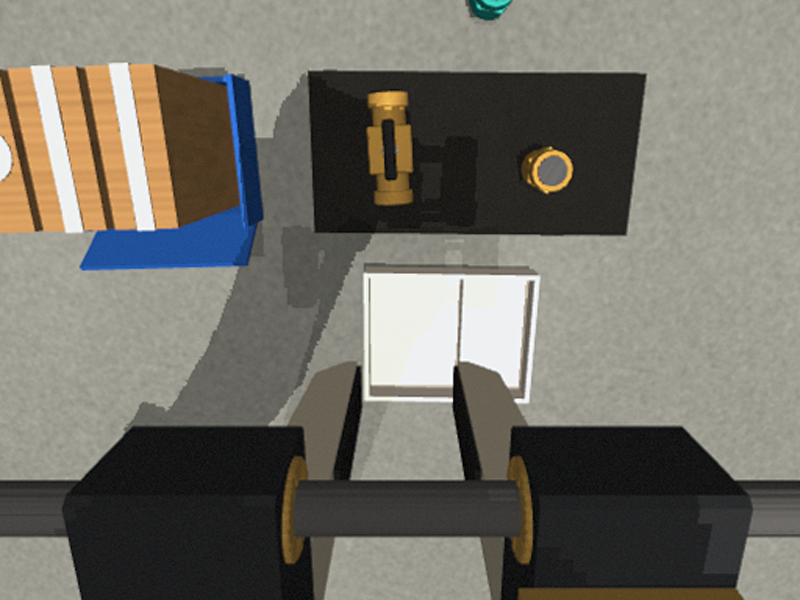

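Emit:
{"api": "send_rows", "payload": {
  "rows": [
    [0,-41,0,0,0,0,0],
    [0,-41,0,0,0,0,0],
    [0,-41,0,0,0,0,0],
    [0,-41,0,0,0,0,0],
    [0,-41,0,0,0,0,0]
  ]
}}

```text
clock: 1.87
tcp_pos: [0.5316, -0.0192, 0.296]
tcp_rot: [3.141, -0.003, 0.001]
force: [0.7, 1.3, -0.4]
gripper_width: 0.0002
grip_force: 0.0
```

Emit:
{"api": "send_rows", "payload": {
  "rows": [
    [0,-41,0,0,0,0,0],
    [0,-41,0,0,0,0,0],
    [0,-41,0,0,0,0,0],
    [0,-41,0,0,0,0,0],
    [0,0,0,0,0,0,0]
  ]
}}

```text
clock: 2.28
tcp_pos: [0.5315, 0.1525, 0.2958]
tcp_rot: [-3.138, -0.013, -0.0]
force: [0.5, 0.7, 0.6]
gripper_width: 0.0005
grip_force: 0.0
```

```bash
python3 - <<'E'
from h import *
st();snap('wrist','w2')
cv2.imwrite('pics/w2b.png',cv2.resize(cv2.imread('pics/w2.png'),(800,600),interpolation=cv2.INTER_CUBIC))
E
```

```text
{'clock': 2.2833, 'q': [-0.3367, 0.3085, -0.0571, 1.9037, 0.0175, 0.9284, -1.9638], 'tcp_pos': [0.5315, 0.1525, 0.2958], 'tcp_rot': [-3.1379, -0.0133, -0.0004], 'force': [0.4909, 0.703, 0.6388], 'gripper_width': 0.0005, 'grip_force': 0.0}
```

View pics/w2b.png

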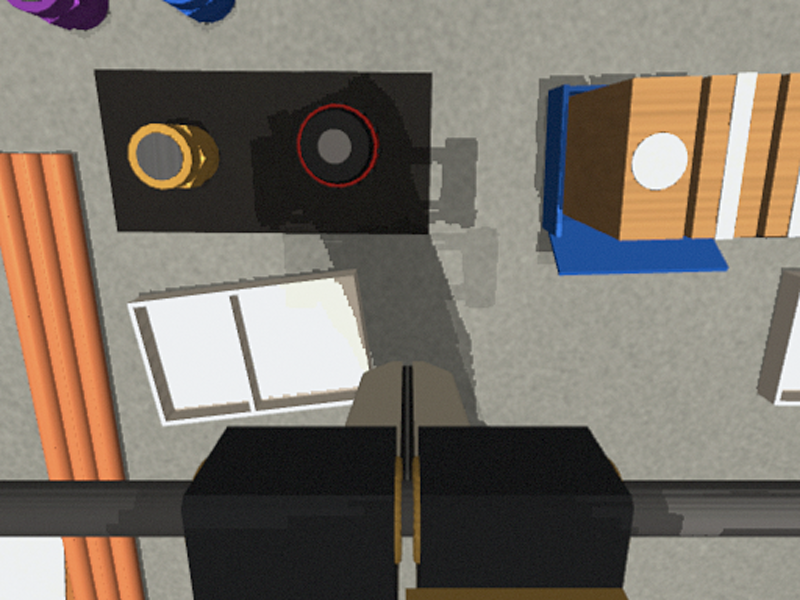

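w1 (800x600): valve with collars (388,95)–(394,203) and handle at (390,150). Small coupling top (553,171). Small tray rim corners (365,267), (539,273), (530,403), (365,401), divider x≈461. 
w2: seal (660,161), carton top corners (632,79), (711,76), (687,239), (620,240). Pump top (335,146). Large tray rim (128,303), (357,270), (375,400), (165,425), with the divider from (234,295) to (252,412).

```bash
cat >> h.py <<'E'
def cloud(c):
    K=c['intrinsics'];v,u=np.mgrid[0:384,0:512];d=np.dstack([(u-K[0,2])/K[0,0],(v-K[1,2])/K[1,1],np.ones(u.shape)])*c['depth'][...,None]
    P=d@rot(c['orientation']).T+c['xyz'];P[c['depth']==0]=np.nan;return P
def rect(P,x0,x1,y0,y1,z0,z1):
    m=(P[...,0]>x0)&(P[...,0]<x1)&(P[...,1]>y0)&(P[...,1]<y1)&(P[...,2]>z0)&(P[...,2]<z1)
    q=P[m]; r=cv2.minAreaRect((q[:,:2]*1000).astype(np.float32)); b=cv2.boxPoints(r)
    print(len(q),'z med',np.round(np.median(q[:,2]),4),'centre',np.round(r[0],1),'size',np.round(r[1],1),'ang',round(r[2],2)); return q,b
E
python3 - <<'E'
from h import *
np.set_printoptions(precision=4,suppress=True)
w1=load('w1');w2=load('w2');t=load('top0');S=.64
P1,P2,Pt=cloud(w1),cloud(w2),cloud(t)
for n,c,pp in(('w1',w1,[(390,150),(388,95),(394,203),(553,171),(450,200),(365,267),(539,273),(530,403),(365,401),(461,280),(458,384),(420,330)]),('w2',w2,[(660,161),(632,79),(620,240),(687,239),(707,80),(335,146),(161,157),(128,303),(165,425),(357,270),(234,295),(252,412),(200,350)])):
    for u,v in pp: print(n,(u,v),pt(c,u*S,v*S), 'on plane .025:',pt(c,u*S,v*S,.025)[:2])
print('small tray');
for P in(P1,Pt): rect(P,.36,.53,-.36,-.16,.015,.032)
print('big tray')
for P in(P2,Pt): rect(P,.34,.53,.16,.41,.015,.032)
print('valve');[rect(P,.53,.67,-.25,-.15,.018,.07) for P in(P1,Pt)]
print('handle');rect(P1,.53,.67,-.25,-.15,.043,.07)
print('coupling top');[rect(P,.55,.65,-.36,-.28,.037,.07) for P in(P1,Pt)]
print('pump top');[rect(P,.55,.67,.15,.25,.052,.08) for P in(P2,Pt)]
print('pump housing');rect(P2,.55,.67,.15,.25,.04,.08)
print('carton tops');[rect(P,.5,.7,-.1,.08,.148,.17) for P in(P1,P2,Pt)]
E
```

```text
w1 (390, 150) [ 0.6048 -0.2019  0.0528] on plane .025: [ 0.6044 -0.201 ]
w1 (388, 95) [ 0.6442 -0.1998  0.0333] on plane .025: [ 0.6449 -0.1995]
w1 (394, 203) [ 0.564  -0.2043  0.0321] on plane .025: [ 0.5632 -0.2041]
w1 (553, 171) [ 0.5902 -0.3252  0.0448] on plane .025: [ 0.5893 -0.3304]
w1 (450, 200) [ 0.5634 -0.2512  0.0008] on plane .025: [ 0.5659 -0.2493]
w1 (365, 267) [ 0.506  -0.1784  0.0073] on plane .025: [ 0.5101 -0.1799]
w1 (539, 273) [ 0.4999 -0.3321 -0.0002] on plane .025: [ 0.506  -0.3257]
w1 (530, 403) [ 0.373  -0.3331  0.0009] on plane .025: [ 0.3854 -0.3269]
w1 (365, 401) [ 0.373  -0.1757 -0.0005] on plane .025: [ 0.3861 -0.1779]
w1 (461, 280) [ 0.495  -0.2624  0.0076] on plane .025: [ 0.4995 -0.2606]
w1 (458, 384) [ 0.5396 -0.2312  0.3117] on plane .025: [ 0.4036 -0.2613]
w1 (420, 330) [ 0.4473 -0.2272  0.0047] on plane .025: [ 0.4545 -0.2266]
w2 (660, 161) [0.6022 0.0163 0.1598] on plane .025: [ 0.5983 -0.045 ]
w2 (632, 79) [0.6438 0.0363 0.1586] on plane .025: [ 0.6582 -0.0153]
w2 (620, 240) [ 0.5371 -0.0166  0.0363] on plane .025: [ 0.5352 -0.0211]
w2 (687, 239)
[... 1053 characters left out ...]
3 centre [ 603.7 -201.3] size [84.3 33.7] ang 3.22
handle
307 z med 0.0517 centre [ 605.7 -201.7] size [42.6 10.2] ang 3.44
coupling top
555 z med 0.0445 centre [ 591.1 -324.5] size [28.9 30.4] ang 0.5
88 z med 0.0439 centre [ 589.4 -325.8] size [27.2 29.2] ang 42.96
pump top
1729 z med 0.0601 centre [608.8 206.2] size [52.1 50.8] ang 13.96
257 z med 0.0598 centre [607.5 205.4] size [49.7 51.1] ang 89.61
pump housing
2198 z med 0.0598 centre [608.4 207.2] size [62.  61.8] ang 70.53
carton tops
11760 z med 0.159 centre [604.6 -32.7] size [ 87.5 103. ] ang 2.22
12016 z med 0.1592 centre [603.4 -15.5] size [ 87.9 102.3] ang 2.34
1352 z med 0.1591 centre [602.6 -26. ] size [ 86.7 117.5] ang 1.18
```

```bash
python3 - <<'E'
from h import *
for n in('w2','top0'):
    P=cloud(load(n)); rect(P,.5,.7,-.0045,.08,.150,.17)
go([.678,.018,.30],down(np.radians(92)))
E
```

```text
4817 z med 0.1593 centre [602.5  15.1] size [86.3 41.4] ang 1.58
452 z med 0.1592 centre [601.7  15.4] size [86.2 34.6] ang 1.23
shift mm [145.5 131.1  -4.5] turn [-1.0e-03 -1.0e-03 -1.6e+00]
```

Emit:
{"api": "send_rows", "payload": {
  "rows": [
    [29,26,0,0,0,0,0],
    [29,26,0,0,0,0,0],
    [29,26,0,0,0,0,0],
    [29,26,0,0,0,0,0],
    [29,26,0,0,0,0,0]
  ]
}}

```text
clock: 2.75
tcp_pos: [0.6779, 0.01, 0.2958]
tcp_rot: [3.14, -0.004, -0.0]
force: [1.1, 0.3, 0.0]
gripper_width: 0.0005
grip_force: 0.0
```

Emit:
{"api": "send_rows", "payload": {
  "rows": [
    [0,0,0,0,0,-0.12,0],
    [0,0,0,0,0,-0.12,0],
    [0,0,0,0,0,-0.12,0],
    [0,0,0,0,0,-0.12,0],
    [0,0,0,0,0,-0.12,0]
  ]
}}

```text
clock: 3.17
tcp_pos: [0.6767, 0.0112, 0.2955]
tcp_rot: [2.999, 0.932, -0.002]
force: [0.0, -1.2, 0.7]
gripper_width: 0.0004
grip_force: 0.0
```

Emit:
{"api": "send_rows", "payload": {
  "rows": [
    [0,0,0,0,0,-0.12,0],
    [0,0,0,0,0,-0.12,0],
    [0,0,0,0,0,-0.12,0],
    [0,0,0,0,0,-0.12,0],
    [0,0,0,0,0,-0.12,0]
  ]
}}

```text
clock: 3.58
tcp_pos: [0.6767, 0.0112, 0.2956]
tcp_rot: [2.59, 1.777, -0.002]
force: [0.8, -0.3, 0.2]
gripper_width: 0.0002
grip_force: 0.0
```

Emit:
{"api": "send_rows", "payload": {
  "rows": [
    [0,0,0,0,0,-0.12,0],
    [0,0,0,0,0,-0.12,0],
    [0,0,0,0,0,-0.12,0],
    [0,0,0,0,0,-0.037,0],
    [0,0,0,0,0,0,0]
  ]
}}

```text
clock: 4.0
tcp_pos: [0.6766, 0.0112, 0.2954]
tcp_rot: [2.194, 2.249, -0.002]
force: [0.3, 0.3, -0.2]
gripper_width: 0.0005
grip_force: 0.0
```

```bash
python3 - <<'E'
from h import *
st();go([.678,.018,.130],down(np.radians(91.7)))
E
```

```text
{'clock': 4.0, 'q': [0.1625, 0.5001, -0.408, 1.6148, 0.2191, 1.0731, -0.2814], 'tcp_pos': [0.6766, 0.0112, 0.2954], 'tcp_rot': [2.1938, 2.2487, -0.0018], 'force': [0.348, 0.2995, -0.2399], 'gripper_width': 0.0005, 'grip_force': 0.0}
shift mm [  6.9   1.7 165.4] turn [-0.001  0.001 -0.005]
```

Emit:
{"api": "send_rows", "payload": {
  "rows": [
    [7,3,33,0,0,0,0],
    [0,0,33,0,0,0,0],
    [0,0,33,0,0,0,0],
    [0,0,33,0,0,0,0],
    [0,0,33,0,0,0,0]
  ]
}}

```text
clock: 4.42
tcp_pos: [0.6794, 0.0192, 0.1294]
tcp_rot: [2.196, 2.245, -0.001]
force: [0.7, 0.5, 0.1]
gripper_width: 0.0005
grip_force: 0.0
```

Emit:
{"api": "send_rows", "payload": {
  "rows": [
    [0,-4,0,0,0,0,0],
    [0,-4,0,0,0,0,0],
    [0,-4,0,0,0,0,0],
    [0,-4,0,0,0,0,0],
    [0,-4,0,0,0,0,0]
  ]
}}

```text
clock: 4.83
tcp_pos: [0.66, 0.0207, 0.1333]
tcp_rot: [2.191, 2.248, 0.004]
force: [0.5, -0.2, 1.2]
gripper_width: 0.0003
grip_force: 0.5
```

Emit:
{"api": "send_rows", "payload": {
  "rows": [
    [0,-4,0,0,0,0,0],
    [0,-4,0,0,0,0,0],
    [0,-4,0,0,0,0,0],
    [0,-4,0,0,0,0,0],
    [0,-4,0,0,0,0,0]
  ]
}}

```text
clock: 5.25
tcp_pos: [0.639, 0.0203, 0.1312]
tcp_rot: [2.192, 2.25, 0.0]
force: [0.2, 0.2, 0.6]
gripper_width: 0.0003
grip_force: 0.4
```

```bash
python3 - <<'E'
from h import *
st();a=snap('top','t2')['color'][130:250,180:340,::-1];b=snap('scene','s2')['color'][140:260,190:350,::-1]
cv2.imwrite('pics/p2.png',cv2.resize(np.hstack([a,b]),(800,300),interpolation=cv2.INTER_CUBIC))
E
```

```text
{'clock': 5.25, 'q': [0.1151, 0.6201, -0.3583, 1.8631, 0.3166, 0.7139, -0.3973], 'tcp_pos': [0.639, 0.0203, 0.1312], 'tcp_rot': [2.1921, 2.25, 0.0004], 'force': [0.2399, 0.2371, 0.6055], 'gripper_width': 0.0003, 'grip_force': 0.397}
```

View pics/p2.png

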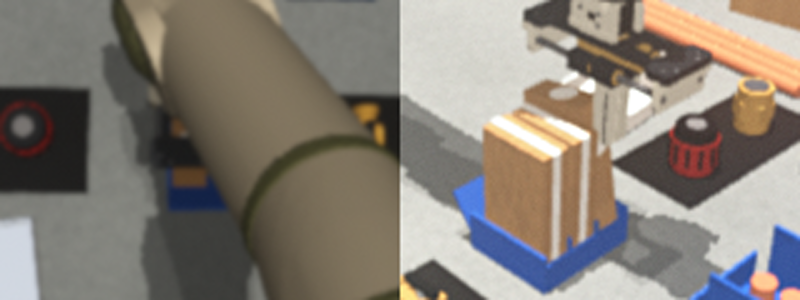

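The tipping works: in the scene crop the sealed carton leans outward at (570,90) with the finger behind it, and the others still stand.

Emit:
{"api": "send_rows", "payload": {
  "rows": [
    [0,-4,0,0,0,0,0],
    [0,-4,0,0,0,0,0],
    [0,-4,0,0,0,0,0],
    [0,-4,0,0,0,0,0],
    [0,-4,0,0,0,0,0]
  ]
}}

```text
clock: 5.77
tcp_pos: [0.6188, 0.0198, 0.1309]
tcp_rot: [-2.192, -2.25, 0.0]
force: [-0.5, -0.3, -0.5]
gripper_width: 0.0008
grip_force: 0.2
```

Emit:
{"api": "send_rows", "payload": {
  "rows": [
    [0,-4,0,0,0,0,0],
    [0,-4,0,0,0,0,0],
    [0,-3,0,0,0,0,0],
    [0,-3,0,0,0,0,0],
    [0,-3,0,0,0,0,0]
  ]
}}

```text
clock: 6.18
tcp_pos: [0.602, 0.0193, 0.131]
tcp_rot: [-2.192, -2.25, 0.0]
force: [0.8, -0.1, 0.4]
gripper_width: 0.0005
grip_force: 0.1
```

Emit:
{"api": "send_rows", "payload": {
  "rows": [
    [0,0,0,0,0,0,0],
    [0,0,0,0,0,0,0],
    [0,0,0,0,0,0,0],
    [0,0,0,0,0,0,0],
    [0,0,0,0,0,0,0]
  ]
}}

```text
clock: 6.6
tcp_pos: [0.6025, 0.0194, 0.1309]
tcp_rot: [2.192, 2.25, 0.0]
force: [-0.1, 0.8, -0.5]
gripper_width: 0.0006
grip_force: 0.0
```

```bash
python3 - <<'E'
from h import *
st();b=snap('scene','s3')
cv2.imwrite('pics/p3.png',cv2.resize(b['color'][120:260,180:360,::-1],(720,560),interpolation=cv2.INTER_CUBIC))
E
```

```text
{'clock': 6.6, 'q': [0.1173, 0.5839, -0.3594, 1.9475, 0.3195, 0.6651, -0.4151], 'tcp_pos': [0.6025, 0.0194, 0.1309], 'tcp_rot': [2.1924, 2.2501, 0.0001], 'force': [-0.0848, 0.7518, -0.507], 'gripper_width': 0.0006, 'grip_force': 0.0082}
```

View pics/p3.png

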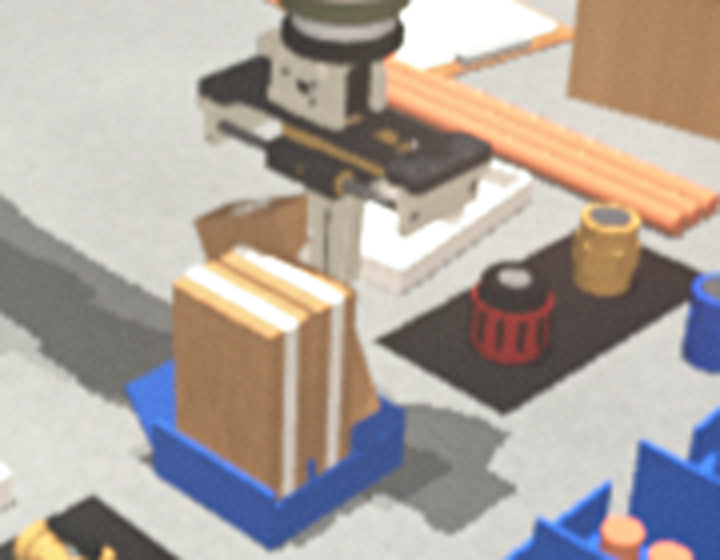

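It leans on the front slope at (250,225), the others still standing. I'll back off, go up and turn to look.

Emit:
{"api": "send_rows", "payload": {
  "rows": [
    [0,10,0,0,0,0,0],
    [0,10,-5,0,0,0,0],
    [0,0,-40,0,0,0,0],
    [0,0,-40,0,0,0,0],
    [0,0,-40,0,0,0,0]
  ]
}}

```text
clock: 7.07
tcp_pos: [0.6227, 0.02, 0.257]
tcp_rot: [-2.191, -2.249, 0.001]
force: [1.1, -0.3, 0.0]
gripper_width: 0.0007
grip_force: 0.0
```

Emit:
{"api": "send_rows", "payload": {
  "rows": [
    [0,0,-40,0,0,0.12,93],
    [0,0,-30,0,0,0.12,93],
    [0,0,0,0,0,0.12,93],
    [0,0,0,0,0,0.12,93],
    [0,0,0,0,0,0.12,93]
  ]
}}

```text
clock: 7.48
tcp_pos: [0.6232, 0.0198, 0.3271]
tcp_rot: [2.763, 1.493, 0.003]
force: [-0.6, 0.2, -0.8]
gripper_width: 0.0288
grip_force: 0.0
```

Emit:
{"api": "send_rows", "payload": {
  "rows": [
    [0,0,0,0,0,0.12,93],
    [0,0,0,0,0,0.12,93],
    [0,0,0,0,0,0.12,93],
    [0,0,0,0,0,0.12,93],
    [0,0,0,0,0,0.12,93]
  ]
}}

```text
clock: 7.9
tcp_pos: [0.623, 0.02, 0.3262]
tcp_rot: [-3.082, -0.611, -0.0]
force: [0.2, -0.0, -0.0]
gripper_width: 0.0626
grip_force: 0.0
```

Emit:
{"api": "send_rows", "payload": {
  "rows": [
    [-20,0,0,0,0,0.12,93],
    [-20,0,0,0,0,0.12,93],
    [-20,0,0,0,0,0.12,93],
    [-20,0,0,0,0,0,93],
    [0,0,0,0,0,0,93]
  ]
}}

```text
clock: 8.32
tcp_pos: [0.5423, 0.0025, 0.3264]
tcp_rot: [3.141, 0.057, -0.002]
force: [0.1, 0.1, 0.3]
gripper_width: 0.0923
grip_force: 0.0
```

```bash
python3 - <<'E'
from h import *
st();c=snap('wrist','w4')
cv2.imwrite('pics/w4b.png',cv2.resize(c['color'][...,::-1],(800,600),interpolation=cv2.INTER_CUBIC))
E
```

```text
{'clock': 8.3167, 'q': [-0.0536, 0.2673, -0.0716, 1.8814, 0.0228, 0.995, -1.6696], 'tcp_pos': [0.5423, 0.0025, 0.3264], 'tcp_rot': [3.1407, 0.057, -0.002], 'force': [0.118, 0.1046, 0.2962], 'gripper_width': 0.0923, 'grip_force': 0.0}
```

View pics/w4b.png

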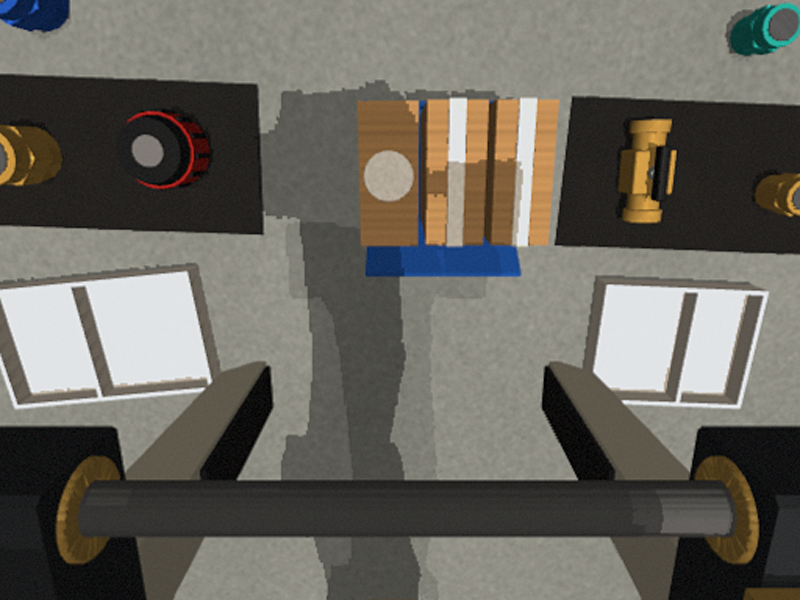

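```bash
python3 - <<'E'
from h import *
np.set_printoptions(precision=4,suppress=True)
c=load('w4')
for u,v in((389,120),(389,175),(389,235),(382,260),(450,120),(450,230),(525,120),(525,230)): print(pt(c,u*.64,v*.64))
P=cloud(c);rect(P,.5,.7,-.0035,.08,.150,.17)
c=load('s3');b=c['color'][130:200,210:270,::-1]
E
```

```text
[0.6337 0.0171 0.1612]
[0.6022 0.0163 0.1603]
[0.5658 0.0153 0.161 ]
[0.5254 0.0236 0.0494]
[ 0.6351 -0.0189  0.159 ]
[ 0.5701 -0.0226  0.1603]
[ 0.6366 -0.0632  0.1591]
[ 0.5717 -0.0694  0.1598]
3521 z med 0.1592 centre [602.4  17. ] size [85.4 35.6] ang 2.28
```

w4 shows the sealed carton's top at (389,175), level with the others at z 0.159, so it rocked back upright when I retreated; it had only just reached the balance point. Nothing is lost. I'll repeat with this tool orientation and push further before retreating.

```bash
python3 - <<'E'
from h import *
go([.672,.021,.3264],down(np.radians(2)))
E
```

```text
shift mm [128.4 -13.4   0.3] turn [ 0.    -0.     0.003]
```

Emit:
{"api": "send_rows", "payload": {
  "rows": [
    [32,-4,0,0,0,0,0],
    [32,-3,0,0,0,0,0],
    [32,-3,0,0,0,0,0],
    [32,-3,0,0,0,0,0],
    [0,0,0,0,0,0,0]
  ]
}}

```text
clock: 8.78
tcp_pos: [0.6781, 0.022, 0.3245]
tcp_rot: [-3.14, -0.061, -0.003]
force: [-0.8, 0.5, -1.1]
gripper_width: 0.0644
grip_force: 0.0
```

Emit:
{"api": "send_rows", "payload": {
  "rows": [
    [0,0,0,0,0,0,0],
    [0,0,0,0,0,0,0],
    [0,0,0,0,0,0,0],
    [0,0,0,0,0,0,0],
    [0,0,0,0,0,0,0]
  ]
}}

```text
clock: 9.2
tcp_pos: [0.6719, 0.0203, 0.3266]
tcp_rot: [3.141, 0.058, 0.001]
force: [-0.1, -0.5, -1.2]
gripper_width: 0.0309
grip_force: 0.0
```

Emit:
{"api": "send_rows", "payload": {
  "rows": [
    [0,0,39,0,0,0,0],
    [0,0,39,0,0,0,0],
    [0,0,39,0,0,0,0],
    [0,0,39,0,0,0,0],
    [0,0,39,0,0,0,0]
  ]
}}

```text
clock: 9.62
tcp_pos: [0.6721, 0.0204, 0.1303]
tcp_rot: [-3.141, -0.058, -0.002]
force: [0.1, 0.2, -0.0]
gripper_width: 0.0014
grip_force: 0.0
```

Emit:
{"api": "send_rows", "payload": {
  "rows": [
    [-5,0,0,0,0,0,0],
    [-5,0,0,0,0,0,0],
    [-5,0,0,0,0,0,0],
    [-5,0,0,0,0,0,0],
    [-5,0,0,0,0,0,0]
  ]
}}

```text
clock: 10.03
tcp_pos: [0.6485, 0.0197, 0.134]
tcp_rot: [-3.141, -0.058, -0.008]
force: [1.0, -0.2, 0.7]
gripper_width: 0.0001
grip_force: 0.6
```

Emit:
{"api": "send_rows", "payload": {
  "rows": [
    [-5,0,0,0,0,0,0],
    [-5,0,0,0,0,0,0],
    [-5,0,0,0,0,0,0],
    [-5,0,0,0,0,0,0],
    [-5,0,0,0,0,0,0]
  ]
}}

```text
clock: 10.45
tcp_pos: [0.6219, 0.0187, 0.1311]
tcp_rot: [3.141, 0.058, 0.0]
force: [1.4, -0.2, 0.5]
gripper_width: 0.0004
grip_force: 0.4
```

Emit:
{"api": "send_rows", "payload": {
  "rows": [
    [-4,0,0,0,0,0,0],
    [-4,0,0,0,0,0,0],
    [-4,0,0,0,0,0,0],
    [-4,0,0,0,0,0,0],
    [-4,0,0,0,0,0,0]
  ]
}}

```text
clock: 10.87
tcp_pos: [0.6019, 0.0179, 0.1308]
tcp_rot: [3.141, 0.058, -0.001]
force: [-0.3, -0.2, -0.3]
gripper_width: 0.0006
grip_force: 0.1
```

Emit:
{"api": "send_rows", "payload": {
  "rows": [
    [-4,0,0,0,0,0,0],
    [-4,0,0,0,0,0,0],
    [-4,0,0,0,0,0,0],
    [-4,0,0,0,0,0,0],
    [-4,0,0,0,0,0,0]
  ]
}}

```text
clock: 11.28
tcp_pos: [0.582, 0.0172, 0.1309]
tcp_rot: [3.141, 0.058, -0.0]
force: [0.4, -0.6, 0.0]
gripper_width: 0.0006
grip_force: 0.8
```

Emit:
{"api": "send_rows", "payload": {
  "rows": [
    [0,0,0,0,0,0,0],
    [0,0,0,0,0,0,0],
    [0,0,0,0,0,0,0],
    [0,0,0,0,0,0,0],
    [0,0,0,0,0,0,0]
  ]
}}

```text
clock: 11.7
tcp_pos: [0.5825, 0.0172, 0.1309]
tcp_rot: [3.141, 0.058, -0.0]
force: [0.2, 0.4, 0.2]
gripper_width: 0.0004
grip_force: 0.0
```

```bash
python3 - <<'E'
from h import *
st();b=snap('scene','s5');w=snap('wrist','w5')
cv2.imwrite('pics/p5.png',np.hstack([cv2.resize(b['color'][120:260,180:320,::-1],(400,400),interpolation=cv2.INTER_CUBIC),cv2.resize(w['color'][:,64:448,::-1],(400,400))]))
E
```

```text
{'clock': 11.7, 'q': [-0.0833, 0.5428, -0.063, 2.0063, 0.0581, 0.5944, -1.7195], 'tcp_pos': [0.5825, 0.0172, 0.1309], 'tcp_rot': [3.141, 0.0578, -0.0003], 'force': [0.1546, 0.4358, 0.2282], 'gripper_width': 0.0004, 'grip_force': 0.0}
```

View pics/p5.png

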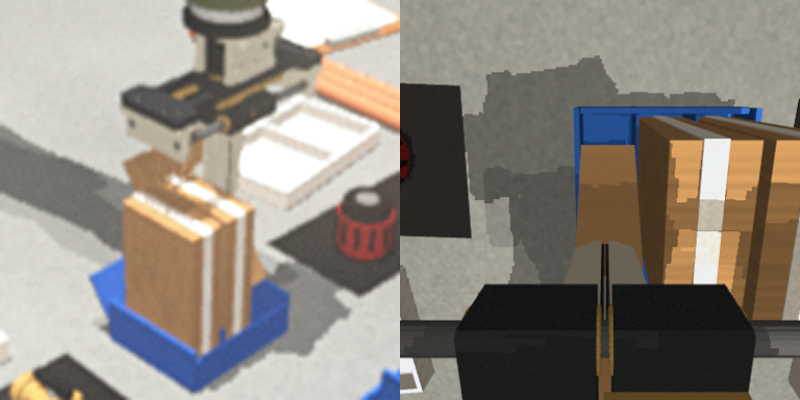

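```bash
python3 - <<'E'
from h import *
c=load('w5');p=pt(c,265,150);q=pt(c,265,195);d=q-p;print(p,q,'tilt deg',np.degrees(np.arctan2(-d[0],d[2])))
E
```

```text
[0.62349427 0.01652559 0.06484612] [0.60053831 0.01603849 0.09482075] tilt deg 37.44656783965749
```

The carton leans at 37.4° on the front. Now straight up; then measure it from above.

Emit:
{"api": "send_rows", "payload": {
  "rows": [
    [3,0,-20,0,0,0,0],
    [0,0,-40,0,0,0,0],
    [0,0,-40,0,0,0,0],
    [0,0,-40,0,0,0,80],
    [0,0,-40,0,0,0,80]
  ]
}}

```text
clock: 12.22
tcp_pos: [0.585, 0.0173, 0.3129]
tcp_rot: [-3.141, -0.058, 0.0]
force: [0.8, -0.6, -0.6]
gripper_width: 0.0095
grip_force: 0.0
```

Emit:
{"api": "send_rows", "payload": {
  "rows": [
    [-20,0,0,0,0,0,75],
    [-20,0,0,0,0,0,75],
    [-20,0,0,0,0,0,75],
    [-20,0,0,0,0,0,75],
    [0,0,0,0,0,0,75]
  ]
}}

```text
clock: 12.63
tcp_pos: [0.502, 0.0139, 0.3112]
tcp_rot: [3.141, 0.058, -0.003]
force: [-1.0, 0.1, 0.1]
gripper_width: 0.0431
grip_force: 0.0
```

```bash
python3 - <<'E'
from h import *
st();w=snap('wrist','w6')
cv2.imwrite('pics/w6b.png',cv2.resize(w['color'][:,:,::-1],(800,600)))
E
```

```text
{'clock': 12.6333, 'q': [-0.0753, 0.2276, -0.081, 1.9806, 0.0228, 0.9361, -1.7018], 'tcp_pos': [0.502, 0.0139, 0.3112], 'tcp_rot': [3.1407, 0.0577, -0.0028], 'force': [-0.9715, 0.1162, 0.0897], 'gripper_width': 0.0431, 'grip_force': 0.0}
```

View pics/w6b.png

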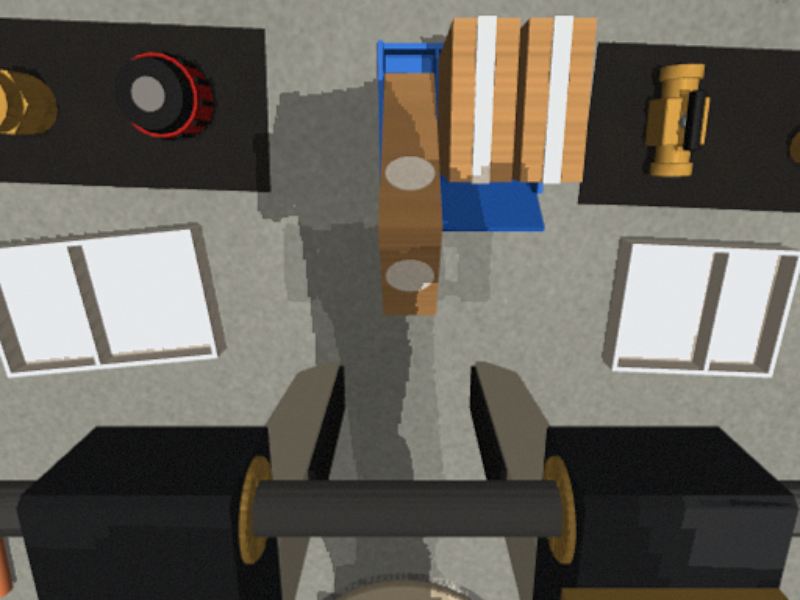

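w6 shows the carton leaning: top face between rows 247 and 314, its seal at (410,275), back-face seal at (410,173). The other two stand. Now the grasp pose, with a rough reach check.

```bash
cat > k.py <<'E'
from h import *
np.set_printoptions(precision=4,suppress=True)
c=load('w6');S=.64
P=[pt(c,u*S,v*S) for u,v in((410,255),(410,275),(410,306),(410,110),(410,173),(410,235))]
top=np.polyfit([p[0] for p in P[:3]],[p[2] for p in P[:3]],1);back=P[5]-P[3]
print(np.array(P)); print('tilt top',np.degrees(np.arctan(top[0])),'back',np.degrees(np.arctan2(-back[0],back[2])))
C=cloud(c)
for v in(255,275,300):  # y edges of top
    r=C[int(v*S),220:300];m=(r[:,2]>.10)&(r[:,1]>-.02); print('edges y',r[m][0][1],r[m][-1][1],'x',r[m][0][0])
for v in(110,150,200):
    r=C[int(v*S),235:292];m=(abs(r[:,0]-np.median(r[:,0]))<.02); print('back edges y',r[m][0][1],r[m][-1][1],'x',np.median(r[:,0]))
A=[];b=[]
for q2,q4,r,z in((.458,1.6617,.6664,.296),(.6201,1.8631,.6393,.1312),(.5428,2.0063,.5828,.1309),(.2276,1.9806,.5022,.3112),(.6002,1.6001,.7245,.2177),(.2673,1.8814,.5423,.3264)):
    A+=[[np.sin(q2),np.sin(q2+q4),1,0],[np.cos(q2),np.cos(q2+q4),0,1]];b+=[r,z]
s=np.linalg.lstsq(np.array(A),np.array(b),rcond=None);print('L1 L2 r0 h-L3',s[0],s[1])
E
python3 k.py
```

```text
[[0.5173 0.0135 0.166 ]
 [0.5022 0.0129 0.154 ]
 [0.4755 0.0118 0.1327]
 [0.6021 0.0162 0.0923]
 [0.5635 0.0151 0.147 ]
 [0.5308 0.0141 0.1753]]
tilt top 38.46452280637267 back 40.667557292934035
edges y 0.0315447112634219 -0.0036462641488274015 x 0.5165645873665167
edges y 0.030811983326506177 -0.004210803488304139 x 0.5012135298529314
edges y 0.0299915668792817 -0.005143495662223826 x 0.48051799520411487Traceback (most recent call last):
  File "k.py", line 11, in <module>
    r=C[int(v*S),235:292];m=(abs(r[:,0]-np.median(r[:,0]))<.02); print('back edges y',r[m][0][1],r[m][-1][1],'x',np.median(r[:,0]))
                                                                                      ~~~~^^^
IndexError: index 0 is out of bounds for axis 0 with size 0
```

```bash
sed -i '/back edges/d;/110,150,200/d' k.py; cat >> k.py <<'E'
t=np.radians(38);u=np.array([-np.sin(t),0,np.cos(t)]);M=down(np.radians(2),t)
Ct=np.array([.5015,.0135,.154])
u=-M[:,2]
for d in(.0588,-.06): print('tcp at',Ct-d*u); go(Ct-d*u,M)
E
python3 k.py | tail -6
```

```text
edges y 0.0299915668792817 -0.005143495662223826 x 0.48051799520411487
L1 L2 r0 h-L3 [ 0.634   0.4404  0.0071 -0.0435] [0.0001]
tcp at [0.5377 0.0148 0.1077]
shift mm [ 33.6   0.6 203.7] turn [-0.     0.663  0.002]
tcp at [0.4646 0.0122 0.2013]
shift mm [-39.5   0.5 110.1] turn [-0.     0.663  0.002]
```

```bash
cat > k2.py <<'E'
from h import *
t=np.radians(38);u=-down(np.radians(2),t)[:,2];M=down(np.radians(2),np.radians(15))
g=np.array([.5015,.0135,.154])-.036*u; tcp=g+.0188*M[:,2]
st();print(tcp);go(tcp,M)
E
echo
```

Emit:
{"api": "send_rows", "payload": {
  "rows": [
    [0,0,0,0,0.09,0,75],
    [0,0,0,0,0.09,0,75],
    [0,0,0,0,0.082,0,75],
    [0,0,0,0,0,0,75],
    [0,0,0,0,0,0,75]
  ]
}}

```text
clock: 13.1
tcp_pos: [0.5054, 0.0144, 0.3113]
tcp_rot: [-3.11, -0.058, -0.408]
force: [1.0, -0.2, 0.8]
gripper_width: 0.0746
grip_force: 0.0
```

```bash
python3 k2.py
```

```text
{'clock': 13.1, 'q': [-0.0898, 0.1228, -0.0819, 2.1526, 0.0775, 0.6091, -1.7613], 'tcp_pos': [0.5054, 0.0144, 0.3113], 'tcp_rot': [-3.1097, -0.0577, -0.4082], 'force': [1.0367, -0.238, 0.7811], 'gripper_width': 0.0746, 'grip_force': 0.0}
[0.52851315 0.01444332 0.10747221]
shift mm [-30.2   0.8 202.9] turn [-0.     0.001  0.002]
```

Emit:
{"api": "send_rows", "payload": {
  "rows": [
    [-6,0,40,0,0,0,75],
    [-6,0,40,0,0,0,75],
    [-6,0,30,0,0,0,75],
    [-6,0,30,0,0,0,75],
    [0,0,0,0,0,0,75]
  ]
}}

```text
clock: 13.52
tcp_pos: [0.518, 0.0149, 0.1643]
tcp_rot: [-3.113, -0.058, -0.396]
force: [-0.3, -0.6, -0.2]
gripper_width: 0.0746
grip_force: 0.0
```

Emit:
{"api": "send_rows", "payload": {
  "rows": [
    [-6,1,20,0,0,0,75],
    [0,0,20,0,0,0,75],
    [0,0,20,0,0,0,75],
    [0,0,3,0,0,0,75],
    [0,0,0,0,0,0,75]
  ]
}}

```text
clock: 13.93
tcp_pos: [0.5261, 0.0125, 0.121]
tcp_rot: [3.114, 0.057, 0.403]
force: [-0.4, 0.4, 0.2]
gripper_width: 0.0749
grip_force: 0.0
```

```bash
python3 k2.py; python3 -c "
from h import *
w=snap('wrist','w7')['color'][...,::-1];s=snap('scene','s7')['color'][120:260,180:320,::-1]
cv2.imwrite('pics/p7.png',np.hstack([cv2.resize(w,(440,330)),cv2.resize(s,(330,330))]))"
```

```text
{'clock': 13.9333, 'q': [-0.1217, 0.4553, -0.0446, 2.3347, 0.5261, 0.112, -2.2096], 'tcp_pos': [0.5261, 0.0125, 0.121], 'tcp_rot': [3.1143, 0.0572, 0.4033], 'force': [-0.3791, 0.4295, 0.1546], 'gripper_width': 0.0749, 'grip_force': 0.0}
[0.52851315 0.01444332 0.10747221]
shift mm [-1.  -1.9 13.7] turn [0.005 0.004 0.002]
```

View pics/p7.png

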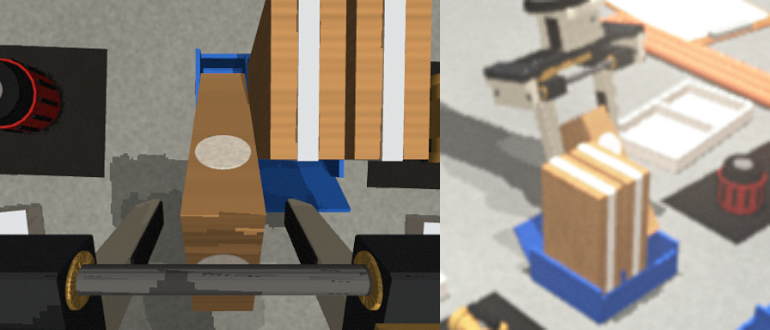

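The carton sits centred between the open fingers: wrist crop columns 185–265, fingers 150–300. Joint 6 is at its limit, so I'll use less tilt.

Emit:
{"api": "send_rows", "payload": {
  "rows": [
    [0,0,-20,0,0,0,75],
    [0,0,0,0,-0.08,0,75],
    [0,0,0,0,-0.08,0,75],
    [0,0,0,0,0,0,75],
    [0,0,0,0,0,0,75]
  ]
}}

```text
clock: 14.45
tcp_pos: [0.5205, 0.0125, 0.1408]
tcp_rot: [3.137, 0.054, 0.158]
force: [-0.4, -0.7, -1.6]
gripper_width: 0.0749
grip_force: 0.0
```

```bash
sed -i 's/radians(15)/radians(6)/;s/\.036/.032/' k2.py; python3 k2.py
```

```text
{'clock': 14.45, 'q': [0.0986, 0.4559, -0.3272, 2.198, 0.3853, 0.4373, -2.0705], 'tcp_pos': [0.5205, 0.0125, 0.1408], 'tcp_rot': [3.1366, 0.0541, 0.1579], 'force': [-0.4001, -0.6868, -1.6137], 'gripper_width': 0.0749, 'grip_force': 0.0}
[0.5231531  0.01425614 0.11008664]
shift mm [-0.4 -1.8 30.8] turn [ 0.002  0.004 -0.   ]
```

Emit:
{"api": "send_rows", "payload": {
  "rows": [
    [0,-2,12,0,0,0,75],
    [0,0,12,0,0,0,75],
    [0,0,7,0,0,0,75],
    [0,0,0,0,0,0,75],
    [0,0,0,0,0,0,75]
  ]
}}

```text
clock: 14.87
tcp_pos: [0.5214, 0.015, 0.1091]
tcp_rot: [3.135, 0.059, 0.152]
force: [0.2, 0.1, -1.1]
gripper_width: 0.075
grip_force: 0.0
```

```bash
python3 k2.py
```

```text
{'clock': 14.8667, 'q': [0.0503, 0.5077, -0.2741, 2.2206, 0.4337, 0.3641, -2.1189], 'tcp_pos': [0.5214, 0.015, 0.1091], 'tcp_rot': [3.1351, 0.0587, 0.1523], 'force': [0.1973, 0.1108, -1.1487], 'gripper_width': 0.075, 'grip_force': 0.0}
[0.5231531  0.01425614 0.11008664]
shift mm [ 1.8  0.9 -0.8] turn [0.004 0.008 0.003]
```

Emit:
{"api": "send_rows", "payload": {
  "rows": [
    [0,0,0,0,0,0,20],
    [0,0,0,0,0,0,20],
    [0,0,0,0,0,0,20],
    [0,0,0,0,0,0,20],
    [0,0,0,0,0,0,20]
  ]
}}

```text
clock: 15.28
tcp_pos: [0.5222, 0.0147, 0.1095]
tcp_rot: [3.135, 0.057, 0.154]
force: [0.1, -0.5, 0.5]
gripper_width: 0.0464
grip_force: 0.0
```

Emit:
{"api": "send_rows", "payload": {
  "rows": [
    [0,0,0,0,0,0,20],
    [0,0,0,0,0,0,20],
    [0,0,0,0,0,0,20],
    [0,0,0,0,0,0,20],
    [0,0,0,0,0,0,20]
  ]
}}

```text
clock: 15.7
tcp_pos: [0.5221, 0.0146, 0.1093]
tcp_rot: [3.135, 0.057, 0.153]
force: [-0.5, -0.7, 1.0]
gripper_width: 0.0362
grip_force: 30.0
```

Emit:
{"api": "send_rows", "payload": {
  "rows": [
    [0,0,-10,0,0,0,20],
    [0,0,-15,0,0,0,20],
    [0,0,-15,0,0,0,20],
    [0,0,-15,0,0,0,20],
    [0,0,-15,0,0,0,20]
  ]
}}

```text
clock: 16.12
tcp_pos: [0.5145, 0.0149, 0.18]
tcp_rot: [3.136, 0.058, 0.152]
force: [-0.2, -0.8, -1.3]
gripper_width: 0.0363
grip_force: 30.0
```

Emit:
{"api": "send_rows", "payload": {
  "rows": [
    [0,0,-20,0,0,0,20],
    [0,0,-20,0,0,0,20],
    [0,0,-20,0,0,0,20],
    [0,0,-20,0,0,0,20],
    [0,0,-20,0,0,0,20]
  ]
}}

```text
clock: 16.53
tcp_pos: [0.5045, 0.015, 0.2798]
tcp_rot: [3.136, 0.058, 0.152]
force: [0.3, 0.5, -1.5]
gripper_width: 0.0361
grip_force: 30.0
```

```bash
python3 - <<'E'
from h import *
st();go([.445,-.2945,.30],down(0,np.radians(-32)))
w=snap('wrist','w8')['color'][...,::-1];s=snap('scene','s8')['color'][60:260,140:340,::-1]
cv2.imwrite('pics/p8.png',np.hstack([cv2.resize(w,(440,330)),cv2.resize(s,(330,330))]))
E
```

```text
{'clock': 16.5333, 'q': [0.2284, 0.2499, -0.4672, 2.0672, 0.1923, 0.7645, -1.888], 'tcp_pos': [0.5045, 0.015, 0.2798], 'tcp_rot': [3.1357, 0.0579, 0.1518], 'force': [0.3227, 0.4824, -1.4953], 'gripper_width': 0.0361, 'grip_force': 29.9862}
shift mm [-68.6 307.1 -25.9] turn [ 0.012 -0.655  0.036]
```

View pics/p8.png

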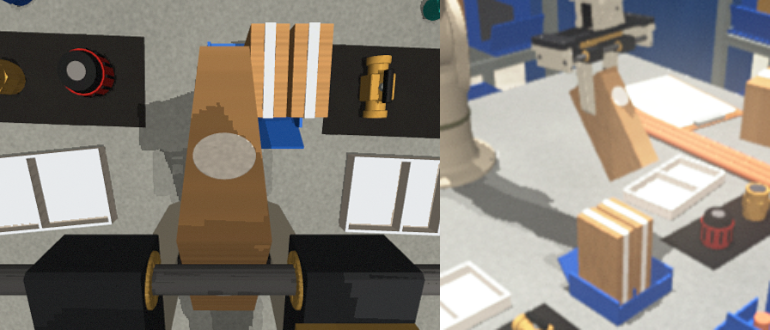

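The carton is held at 36 mm and 30 N. The scene crop shows it clear of the bin at (610,120), with the other two standing. Next: raise it, set it upright and carry it over.

Emit:
{"api": "send_rows", "payload": {
  "rows": [
    [0,0,-30,0,-0.1,0,20],
    [0,0,-30,0,-0.1,0,20],
    [0,0,0,0,-0.1,0,20],
    [0,0,0,0,-0.1,0,20],
    [0,0,0,0,-0.1,0,20]
  ]
}}

```text
clock: 17.05
tcp_pos: [0.5028, 0.0148, 0.3375]
tcp_rot: [3.067, 0.054, -0.625]
force: [0.3, 0.9, -1.6]
gripper_width: 0.0359
grip_force: 30.0
```

Emit:
{"api": "send_rows", "payload": {
  "rows": [
    [0,0,0,0,-0.1,0,20],
    [0,0,0,0,-0.055,0,20],
    [0,0,0,0,0,0,20],
    [0,0,0,0,0,0,20],
    [0,0,0,0,0,0,20]
  ]
}}

```text
clock: 17.47
tcp_pos: [0.5023, 0.015, 0.3368]
tcp_rot: [3.009, 0.053, -0.852]
force: [0.1, -0.1, -1.4]
gripper_width: 0.0356
grip_force: 30.0
```

```bash
python3 - <<'E'
from h import *
np.set_printoptions(precision=4,suppress=True)
x,M,s=T();st();c=snap('wrist','w9');P=cloud(c)
Q=(P-x)@M   # tool coords
m=(abs(Q[...,1])<.012)&(Q[...,0]>.012)&(Q[...,0]<.16)&(Q[...,2]>-.06)&(Q[...,2]<.13)
q=P[m];print(len(q))
# back face points: fit line in x-z
u,sv,vt=np.linalg.svd(q-q.mean(0),full_matrices=False);print('normal',vt[2],'rms',sv[2]/len(q)**.5,'mean',q.mean(0),'zrange',q[:,2].min(),q[:,2].max())
go([.445,-.2945,.30],down(0,np.radians(-32)))
E
```

```text
{'clock': 17.4667, 'q': [0.1679, 0.5172, -0.4446, 1.6158, 0.0886, 1.5954, -1.8421], 'tcp_pos': [0.5023, 0.015, 0.3368], 'tcp_rot': [3.0092, 0.0534, -0.852], 'force': [0.0619, -0.1386, -1.4387], 'gripper_width': 0.0356, 'grip_force': 29.9862}
10841
normal [ 0.9995  0.0319 -0.0031] rms 0.0005537375189400234 mean [0.5564 0.0169 0.3229] zrange 0.22786111282909716 0.37480454731549195
shift mm [-38.2 307.   68.7] turn [ 0.023 -0.007  0.029]
```

Emit:
{"api": "send_rows", "payload": {
  "rows": [
    [0,40,0,0.012,0,0.015,20],
    [0,40,0,0.011,0,0.014,20],
    [0,40,0,0,0,0,20],
    [0,40,0,0,0,0,20],
    [0,40,0,0,0,0,20]
  ]
}}

```text
clock: 17.93
tcp_pos: [0.504, -0.1869, 0.3384]
tcp_rot: [3.023, -0.001, -0.853]
force: [0.7, 1.0, -1.2]
gripper_width: 0.0364
grip_force: 30.0
```

Emit:
{"api": "send_rows", "payload": {
  "rows": [
    [0,30,0,0,0,0,20],
    [0,30,0,0,0,0,20],
    [0,30,0,0,0,0,20],
    [0,17,0,0,0,0,20],
    [0,0,0,0,0,0,20]
  ]
}}

```text
clock: 18.35
tcp_pos: [0.5033, -0.2963, 0.3376]
tcp_rot: [3.022, -0.01, -0.856]
force: [-0.7, -0.1, -2.5]
gripper_width: 0.036
grip_force: 30.0
```

```bash
python3 - <<'E'
from h import *
st();go([.434,-.2945,.20],down(0,np.radians(-32)))
E
```

```text
{'clock': 18.35, 'q': [0.5283, 0.5867, -0.33, 1.4642, 0.285, 1.6699, -1.4299], 'tcp_pos': [0.5033, -0.2963, 0.3376], 'tcp_rot': [3.0217, -0.0102, -0.8561], 'force': [-0.6548, -0.0805, -2.5221], 'gripper_width': 0.036, 'grip_force': 29.9858}
shift mm [ 13.2  -1.7 153.5] turn [-0.001 -0.006 -0.007]
```

Emit:
{"api": "send_rows", "payload": {
  "rows": [
    [3,-1,31,0,0,0,20],
    [3,-1,31,0,0,0,20],
    [3,0,31,0,0,0,20],
    [3,0,30,0,0,0,20],
    [1,0,30,0,0,0,20]
  ]
}}

```text
clock: 18.77
tcp_pos: [0.4352, -0.2884, 0.1996]
tcp_rot: [-3.023, -0.002, 0.854]
force: [1.0, -0.1, -3.0]
gripper_width: 0.0362
grip_force: 30.0
```

Emit:
{"api": "send_rows", "payload": {
  "rows": [
    [0,0,0,0,0,0,20],
    [0,0,0,0,0,0,20],
    [0,0,0,0,0,0,20],
    [0,0,0,0,0,0,20],
    [0,0,0,0,0,0,20]
  ]
}}

```text
clock: 19.18
tcp_pos: [0.4368, -0.2898, 0.2013]
tcp_rot: [3.023, -0.0, -0.854]
force: [-0.8, -0.0, -2.7]
gripper_width: 0.0358
grip_force: 30.0
```

```bash
cat > k3.py <<'E'
from h import *
np.set_printoptions(precision=4,suppress=True)
x,M,s=T();st();c=snap('wrist','wA');P=cloud(c);Q=(P-x)@M
m=(abs(Q[...,1])<.012)&(Q[...,0]>.012)&(Q[...,0]<.16)&(Q[...,2]>-.06)&(Q[...,2]<.09)&(P[...,2]>.04)
q=P[m];u,sv,vt=np.linalg.svd(q-q.mean(0),full_matrices=False);print('normal',vt[2],'mean',q.mean(0),'zmax',q[:,2].max())
m=(Q[...,0]>.012)&(Q[...,0]<.16)&(P[...,2]>.09)&(P[...,0]<.52)&(abs(P[...,1]+.29)<.04)
print('y range back',np.percentile(P[m][:,1],[1,99]))
rect(P,.36,.53,-.36,-.16,.018,.032)
go([.434,-.2945,.1225],down(0,np.radians(-32)))
b=cv2.imread('pics/wA.png');s=snap('scene','sA')['color'][170:320,60:260,::-1]
cv2.imwrite('pics/pA.png',np.hstack([cv2.resize(b,(400,300)),cv2.resize(s,(400,300))]))
E
python3 k3.py
```

```text
{'clock': 19.1833, 'q': [0.5674, 0.6345, -0.3304, 1.755, 0.329, 1.3454, -1.4938], 'tcp_pos': [0.4368, -0.2898, 0.2013], 'tcp_rot': [3.023, -0.0001, -0.8536], 'force': [-0.7732, -0.0425, -2.708], 'gripper_width': 0.0358, 'grip_force': 29.9863}
normal [ 1.     -0.0044 -0.0015] mean [ 0.4909 -0.2898  0.1875] zmax 0.23939864556708776
y range back [-0.3287 -0.2513]
2521 z med 0.0246 centre [ 442.3 -251.4] size [148.8 111.6] ang 89.75
shift mm [39.   4.6 68.3] turn [ 0.    -0.008 -0.   ]
```

View pics/pA.png

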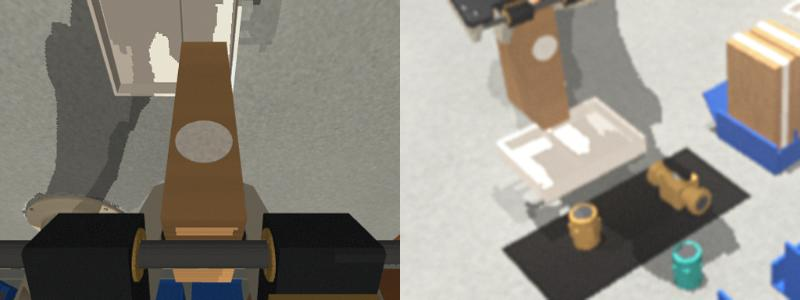

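The carton hangs upright over the slot (scene crop (535,110)), back face vertical within 0.1°. I'll lower it.

Emit:
{"api": "send_rows", "payload": {
  "rows": [
    [8,1,14,0,0,0,20],
    [8,1,14,0,0,0,20],
    [8,1,14,0,0,0,20],
    [7,1,12,0,0,0,20],
    [4,0,8,0,0,0,20]
  ]
}}

```text
clock: 19.7
tcp_pos: [0.4325, -0.2941, 0.1277]
tcp_rot: [-3.021, 0.001, 0.858]
force: [0.4, 0.1, -1.4]
gripper_width: 0.0355
grip_force: 30.0
```

Emit:
{"api": "send_rows", "payload": {
  "rows": [
    [0,0,0,0,0,0,20],
    [0,0,0,0,0,0,20],
    [0,0,0,0,0,0,20],
    [0,0,0,0,0,0,20],
    [0,0,0,0,0,0,20]
  ]
}}

```text
clock: 20.12
tcp_pos: [0.4329, -0.2941, 0.1296]
tcp_rot: [-3.023, 0.001, 0.856]
force: [0.3, 0.1, -1.6]
gripper_width: 0.0358
grip_force: 30.0
```

```bash
python3 k3.py
```

```text
{'clock': 20.1167, 'q': [0.5643, 0.7198, -0.3154, 1.8026, 0.3668, 1.2234, -1.5329], 'tcp_pos': [0.4329, -0.2941, 0.1296], 'tcp_rot': [-3.0225, 0.0009, 0.8564], 'force': [0.3373, 0.0987, -1.5876], 'gripper_width': 0.0358, 'grip_force': 29.9863}
normal [-1.      0.0059  0.0031] mean [ 0.487  -0.2941  0.1205] zmax 0.1674214126577771
y range back [-0.3291 -0.251 ]
7503 z med 0.0246 centre [ 446.1 -251.3] size [148.8 119.7] ang 89.57
shift mm [4.7 0.4 5.4] turn [-0.    -0.006 -0.001]
```

Emit:
{"api": "send_rows", "payload": {
  "rows": [
    [1,0,1.6,0,0,0,20],
    [1,0,1.6,0,0,0,20],
    [1,0,1.6,0,0,0,20],
    [0.7,0,1.1,0,0,0,20],
    [0,0,0,0,0,0,20]
  ]
}}

```text
clock: 20.63
tcp_pos: [0.4324, -0.2939, 0.1216]
tcp_rot: [-3.021, 0.001, 0.859]
force: [-1.4, -0.3, -1.5]
gripper_width: 0.0363
grip_force: 30.0
```

Emit:
{"api": "send_rows", "payload": {
  "rows": [
    [0.5,0,0.8,0,0,0,20],
    [0,0,0,0,0,0,20],
    [0,0,0,0,0,0,20]
  ]
}}

```text
clock: 20.88
tcp_pos: [0.4326, -0.294, 0.121]
tcp_rot: [-3.022, 0.001, 0.858]
force: [0.2, -0.6, -1.0]
gripper_width: 0.0358
grip_force: 30.0
```

Emit:
{"api": "send_rows", "payload": {
  "rows": [
    [0.5,0,0.8,0,0,0,20],
    [0,0,0,0,0,0,20],
    [0,0,0,0,0,0,20]
  ]
}}

```text
clock: 21.13
tcp_pos: [0.4326, -0.294, 0.1201]
tcp_rot: [-3.022, 0.001, 0.858]
force: [0.1, 0.3, -1.6]
gripper_width: 0.0358
grip_force: 30.0
```

Emit:
{"api": "send_rows", "payload": {
  "rows": [
    [0.5,0,0.8,0,0,0,20],
    [0,0,0,0,0,0,20],
    [0,0,0,0,0,0,20]
  ]
}}

```text
clock: 21.38
tcp_pos: [0.4326, -0.294, 0.1191]
tcp_rot: [-3.022, 0.001, 0.858]
force: [0.4, -0.4, -3.0]
gripper_width: 0.0363
grip_force: 30.0
```

Emit:
{"api": "send_rows", "payload": {
  "rows": [
    [0.5,0,0.8,0,0,0,20],
    [0,0,0,0,0,0,20],
    [0,0,0,0,0,0,20]
  ]
}}

```text
clock: 21.63
tcp_pos: [0.4326, -0.294, 0.1181]
tcp_rot: [-3.021, 0.001, 0.858]
force: [-0.5, 0.3, -2.2]
gripper_width: 0.036
grip_force: 30.0
```

```bash
python3 k3.py
```

```text
{'clock': 21.6333, 'q': [0.5625, 0.7348, -0.3127, 1.8081, 0.3725, 1.2057, -1.5398], 'tcp_pos': [0.4326, -0.294, 0.1181], 'tcp_rot': [-3.0215, 0.0007, 0.8579], 'force': [-0.4982, 0.288, -2.1797], 'gripper_width': 0.036, 'grip_force': 29.9863}
normal [-1.      0.0052  0.0043] mean [ 0.4866 -0.294   0.1122] zmax 0.15587184511439606
y range back [-0.3291 -0.2509]
8215 z med 0.0246 centre [ 446.4 -251.2] size [148.9 119.4] ang 89.6
shift mm [-1.1  0.5 -4.4] turn [-0.001 -0.005 -0.   ]
```

Emit:
{"api": "send_rows", "payload": {
  "rows": [
    [0.5,0,0.8,0,0,0,20],
    [0,0,0,0,0,0,20],
    [0,0,0,0,0,0,20]
  ]
}}

```text
clock: 21.98
tcp_pos: [0.4326, -0.294, 0.1172]
tcp_rot: [-3.022, 0.001, 0.858]
force: [0.2, -0.2, -2.2]
gripper_width: 0.0358
grip_force: 30.0
```

Emit:
{"api": "send_rows", "payload": {
  "rows": [
    [0.5,0,0.8,0,0,0,20],
    [0,0,0,0,0,0,20],
    [0,0,0,0,0,0,20]
  ]
}}

```text
clock: 22.23
tcp_pos: [0.4326, -0.294, 0.1162]
tcp_rot: [-3.021, 0.001, 0.858]
force: [-0.3, 0.1, -1.8]
gripper_width: 0.0357
grip_force: 30.0
```

Emit:
{"api": "send_rows", "payload": {
  "rows": [
    [0.5,0,0.8,0,0,0,20],
    [0,0,0,0,0,0,20],
    [0,0,0,0,0,0,20]
  ]
}}

```text
clock: 22.48
tcp_pos: [0.4326, -0.2939, 0.1153]
tcp_rot: [-3.022, 0.001, 0.858]
force: [0.5, 0.2, -1.9]
gripper_width: 0.0358
grip_force: 30.0
```

```bash
cat > k4.py <<'E'
from h import *
c=snap('scene','sB');P=cloud(c)
m=(abs(P[...,0]-.445)<.06)&(abs(P[...,1]+.294)<.03)&(P[...,2]>.08)&(P[...,2]<.19)
q=P[m];h=np.histogram(q[:,2],bins=np.arange(.14,.19,.002));print(list(zip(np.round(h[1],3),h[0])))
w=load('w1');
cv2.imwrite('pics/pB.png',cv2.resize(c['color'][150:300,60:260,::-1],(800,600),interpolation=cv2.INTER_CUBIC))
E
python3 k4.py
```

```text
[(np.float64(0.14), np.int64(14)), (np.float64(0.142), np.int64(10)), (np.float64(0.144), np.int64(12)), (np.float64(0.146), np.int64(15)), (np.float64(0.148), np.int64(10)), (np.float64(0.15), np.int64(10)), (np.float64(0.152), np.int64(15)), (np.float64(0.154), np.int64(3)), (np.float64(0.156), np.int64(7)), (np.float64(0.158), np.int64(9)), (np.float64(0.16), np.int64(17)), (np.float64(0.162), np.int64(10)), (np.float64(0.164), np.int64(2)), (np.float64(0.166), np.int64(3)), (np.float64(0.168), np.int64(2)), (np.float64(0.17), np.int64(2)), (np.float64(0.172), np.int64(1)), (np.float64(0.174), np.int64(0)), (np.float64(0.176), np.int64(0)), (np.float64(0.178), np.int64(3)), (np.float64(0.18), np.int64(0)), (np.float64(0.182), np.int64(1)), (np.float64(0.184), np.int64(2)), (np.float64(0.186), np.int64(2))]
```

View pics/pB.png

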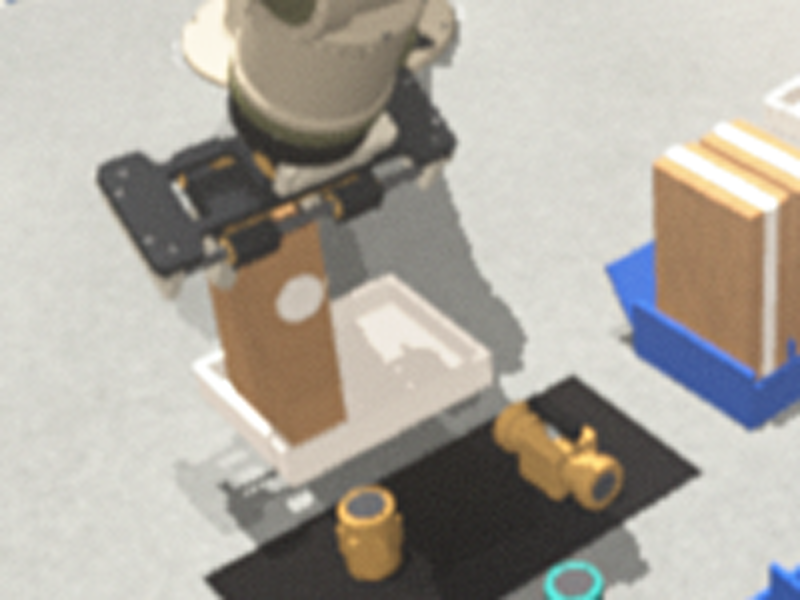

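The scene crop shows the carton inside the slot, its back-face seal at (300,298). I'll use the seal's height to see how far there is to go.

```bash
cat > k5.py <<'E'
from h import *
import sys
def ph(c,u,v,x):
    K=c['intrinsics'];r=rot(c['orientation'])@np.array([(u-K[0,2])/K[0,0],(v-K[1,2])/K[1,1],1]);return c['xyz']+r*(x-c['xyz'][0])/r[0]
c=load('sB');print('seal',ph(c,135,224.5,.486),pt(c,135,224.5))
# front-bottom corner of back face px (290,447),(347,415)
for u,v in((290,447),(347,415)): print('bottom',ph(c,60+u/4,150+v/4,.486))
c=load('s7');
# seal reference: standing height from start view s0 (seal on back face visible)
c=load('scene0');print('ref seal at start',ph(c,428*.64,317*.64,.645),pt(c,428*.64,317*.64))
E
python3 k5.py
```

```text
seal [ 0.486      -0.29369135  0.11414625] [ 0.48924154 -0.2952373   0.11671281]
bottom [ 0.486      -0.3164316   0.01085087]
bottom [ 0.486      -0.27549541  0.01279943]
ref seal at start [0.645      0.01689341 0.11385634] [0.64770419 0.01387729 0.1165612 ]
```

Emit:
{"api": "send_rows", "payload": {
  "rows": [
    [0.5,0,0.8,0,0,0,20],
    [0,0,0,0,0,0,20],
    [0,0,0,0,0,0,20]
  ]
}}

```text
clock: 22.78
tcp_pos: [0.4326, -0.294, 0.1144]
tcp_rot: [-3.022, 0.001, 0.858]
force: [0.2, -0.1, -2.5]
gripper_width: 0.0361
grip_force: 30.0
```

Emit:
{"api": "send_rows", "payload": {
  "rows": [
    [0.5,0,0.8,0,0,0,20],
    [0,0,0,0,0,0,20],
    [0,0,0,0,0,0,20]
  ]
}}

```text
clock: 23.03
tcp_pos: [0.4326, -0.294, 0.1134]
tcp_rot: [-3.022, 0.001, 0.858]
force: [0.2, -0.3, -2.2]
gripper_width: 0.0357
grip_force: 30.0
```

Emit:
{"api": "send_rows", "payload": {
  "rows": [
    [0.5,0,0.8,0,0,0,20],
    [0,0,0,0,0,0,20],
    [0,0,0,0,0,0,20]
  ]
}}

```text
clock: 23.28
tcp_pos: [0.4326, -0.294, 0.1125]
tcp_rot: [-3.021, 0.001, 0.858]
force: [0.3, 1.1, -2.1]
gripper_width: 0.0362
grip_force: 30.0
```

Emit:
{"api": "send_rows", "payload": {
  "rows": [
    [0.5,0,0.8,0,0,0,20],
    [0,0,0,0,0,0,20],
    [0,0,0,0,0,0,20]
  ]
}}

```text
clock: 23.53
tcp_pos: [0.4327, -0.2941, 0.1119]
tcp_rot: [-3.022, 0.001, 0.858]
force: [-1.6, -0.7, 3.8]
gripper_width: 0.0363
grip_force: 30.0
```

Emit:
{"api": "send_rows", "payload": {
  "rows": [
    [0.5,0,0.8,0,0,0,20],
    [0,0,0,0,0,0,20],
    [0,0,0,0,0,0,20]
  ]
}}

```text
clock: 23.78
tcp_pos: [0.4326, -0.2941, 0.1119]
tcp_rot: [3.022, -0.001, -0.858]
force: [-0.9, 0.3, 11.3]
gripper_width: 0.036
grip_force: 30.0
```

Floor contact at TCP z 0.112. I'll release and retreat.

Emit:
{"api": "send_rows", "payload": {
  "rows": [
    [-0.5,0,-0.8,0,0,0,20],
    [0,0,0,0,0,0,50],
    [0,0,0,0,0,0,56],
    [0,0,0,0,0,0,56],
    [0,0,0,0,0,0,56]
  ]
}}

```text
clock: 24.2
tcp_pos: [0.4326, -0.2939, 0.1114]
tcp_rot: [-3.021, 0.001, 0.858]
force: [0.5, 0.4, 0.3]
gripper_width: 0.055
grip_force: 0.0
```

Emit:
{"api": "send_rows", "payload": {
  "rows": [
    [0,0,-10,0,0,0,56],
    [0,0,-25,0,0,0,56],
    [0,0,-35,0,0,0,56],
    [0,0,-40,0,0,0,56],
    [0,0,-40,0,0,0,56]
  ]
}}

```text
clock: 24.62
tcp_pos: [0.5121, -0.2939, 0.2413]
tcp_rot: [-3.021, 0.001, 0.858]
force: [1.0, -0.3, -0.5]
gripper_width: 0.056
grip_force: 0.0
```

Emit:
{"api": "send_rows", "payload": {
  "rows": [
    [0,0,0,0,0.11,0,56],
    [0,0,0,0,0.11,0,56],
    [0,0,0,0,0.11,0,56],
    [0,0,0,0,0.11,0,56],
    [0,0,0,0,0.11,0,56]
  ]
}}

```text
clock: 25.03
tcp_pos: [0.5124, -0.294, 0.2408]
tcp_rot: [3.14, -0.0, 0.005]
force: [0.7, -0.3, -0.1]
gripper_width: 0.0559
grip_force: 0.0
```

```bash
python3 - <<'E'
from h import *
st();go([.560,-.3255,.25],down(0))
w=snap('wrist','wC')['color'][...,::-1];s=snap('scene','sC')['color'][150:300,60:260,::-1]
cv2.imwrite('pics/pC.png',np.hstack([cv2.resize(w,(400,300)),cv2.resize(s,(400,300))]))
E
```

```text
{'clock': 25.0333, 'q': [0.7322, 0.4422, -0.4343, 1.8746, 0.2375, 0.8716, -1.3895], 'tcp_pos': [0.5124, -0.294, 0.2408], 'tcp_rot': [3.1404, -0.0003, 0.0055], 'force': [0.6643, -0.3352, -0.051], 'gripper_width': 0.0559, 'grip_force': 0.0}
shift mm [47.6 31.5 -9. ] turn [ 0.001 -0.003 -0.   ]
```

View pics/pC.png

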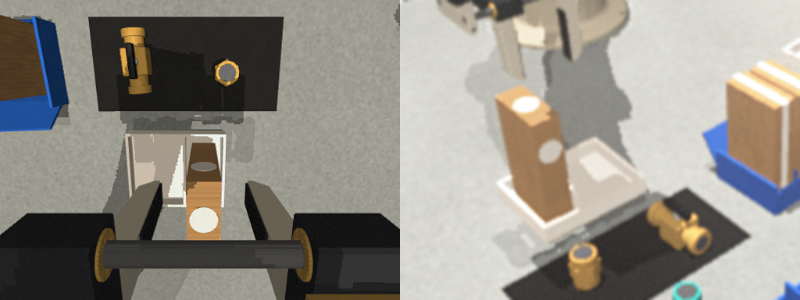

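The carton stands upright in the slot, with its top seal at (525,103) in the scene crop. The coupling is still at (583,265). I've now viewed 15 pictures, one over the limit of 14, so from here I'll check with numbers only.

The gripper body would hit the carton if it closed along y in the compartment. So I'll grasp at yaw 30° (on hex flats, clear of the carton) and place at yaw 90°.

```bash
python3 - <<'E'
from h import *
P=cloud(load('wC'))
print('coup');rect(P,.55,.65,-.36,-.28,.037,.07);rect(P,.55,.65,-.36,-.28,.012,.07)
print('carton top');rect(P,.36,.53,-.34,-.25,.145,.18)
print('tray');rect(P,.36,.53,-.36,-.16,.018,.03)
go([.5905,-.325,.20],down(np.radians(30)))
E
```

```text
coup
734 z med 0.0444 centre [ 591.2 -324.4] size [30.1 30. ] ang 45.69
799 z med 0.0444 centre [ 590.9 -324.8] size [33.5 30.7] ang 0.89
carton top
3613 z med 0.1593 centre [ 453.3 -293.2] size [36.  68.5] ang 89.82
tray
1923 z med 0.0248 centre [ 446.1 -251.6] size [148.5 119.1] ang 89.56
shift mm [82.1 29.5 40.7] turn [ 0.001  0.001 -0.527]
```

Emit:
{"api": "send_rows", "payload": {
  "rows": [
    [27,10,0,0,0,0,60],
    [27,10,0,0,0,0,60],
    [27,10,0,0,0,0,60],
    [0,0,20,0,0,-0.12,60],
    [0,0,20,0,0,-0.12,60]
  ]
}}

```text
clock: 25.55
tcp_pos: [0.5954, -0.324, 0.1992]
tcp_rot: [-3.118, -0.384, 0.004]
force: [-1.2, -0.3, -0.9]
gripper_width: 0.0601
grip_force: 0.0
```

Emit:
{"api": "send_rows", "payload": {
  "rows": [
    [0,0,20,0,0,-0.12,60],
    [0,0,20,0,0,-0.12,60],
    [0,0,20,0,0,-0.047,60],
    [0,0,0,0,0,0,60],
    [0,0,0,0,0,0,60]
  ]
}}

```text
clock: 25.97
tcp_pos: [0.5923, -0.3237, 0.1381]
tcp_rot: [-3.031, -0.814, 0.009]
force: [-0.1, 0.3, 1.2]
gripper_width: 0.0601
grip_force: 0.0
```

```bash
python3 - <<'E'
from h import *
st();go([.5905,-.325,.008],down(np.radians(30)))
P=cloud(snap('wrist','wD'));rect(P,.55,.65,-.36,-.28,.037,.07)
E
```

```text
{'clock': 25.9667, 'q': [0.7353, 0.6762, -0.5086, 1.7615, 0.4291, 0.8234, -1.0247], 'tcp_pos': [0.5923, -0.3237, 0.1381], 'tcp_rot': [-3.0308, -0.814, 0.0092], 'force': [-0.1202, 0.2527, 1.226], 'gripper_width': 0.0601, 'grip_force': 0.0}
shift mm [ -1.5   0.8 130.1] turn [-0.005  0.005  0.001]
1153 z med 0.0445 centre [ 591.6 -324.2] size [30.4 29.6] ang 75.06
```

Emit:
{"api": "send_rows", "payload": {
  "rows": [
    [-1,1,30,-0.005,0.005,0,60],
    [0,0,30,0,0,0,60],
    [0,0,30,0,0,0,60],
    [0,0,20,0,0,0,60],
    [0,0,10,0,0,0,60]
  ]
}}

```text
clock: 26.43
tcp_pos: [0.5921, -0.3255, 0.0179]
tcp_rot: [3.032, 0.815, 0.002]
force: [0.2, 0.2, -0.7]
gripper_width: 0.0601
grip_force: 0.0
```

Emit:
{"api": "send_rows", "payload": {
  "rows": [
    [0,0,5,0,0,0,60],
    [0,0,4,0,0,0,15],
    [0,0,0,0,0,0,15],
    [0,0,0,0,0,0,15],
    [0,0,0,0,0,0,15]
  ]
}}

```text
clock: 26.85
tcp_pos: [0.5927, -0.326, 0.0113]
tcp_rot: [3.03, 0.816, 0.007]
force: [-0.2, -0.5, -0.6]
gripper_width: 0.038
grip_force: 0.0
```

Emit:
{"api": "send_rows", "payload": {
  "rows": [
    [0,0,0,0,0,0,15],
    [0,0,0,0,0,0,15],
    [0,0,0,0,0,0,15],
    [0,0,0,0,0,0,15],
    [0,0,0,0,0,0,15]
  ]
}}

```text
clock: 27.27
tcp_pos: [0.5926, -0.3259, 0.0111]
tcp_rot: [3.03, 0.816, 0.007]
force: [-1.4, 1.0, 6.1]
gripper_width: 0.0335
grip_force: 30.0
```

The width is 33.5 mm, so the pads are about 9° off the hex flats. I'll reopen, turn a little and regrip.

Emit:
{"api": "send_rows", "payload": {
  "rows": [
    [0,0,0,0,0,0,45],
    [0,0,0,0,0,0,45],
    [0,0,0,0,0,-0.1,45],
    [0,0,0,0,0,-0.06,45],
    [0,0,0,0,0,0,15]
  ]
}}

```text
clock: 27.68
tcp_pos: [0.5918, -0.3258, 0.0098]
tcp_rot: [2.955, 1.06, 0.004]
force: [0.2, 0.3, -0.1]
gripper_width: 0.0414
grip_force: 0.0
```

Emit:
{"api": "send_rows", "payload": {
  "rows": [
    [0,0,0,0,0,0,15],
    [0,0,0,0,0,0,15],
    [0,0,0,0,0,0,15],
    [0,0,0,0,0,0,15],
    [0,0,0,0,0,0,15]
  ]
}}

```text
clock: 28.1
tcp_pos: [0.592, -0.3255, 0.0098]
tcp_rot: [2.956, 1.056, 0.004]
force: [0.2, -0.2, -0.4]
gripper_width: 0.0336
grip_force: 30.0
```

Emit:
{"api": "send_rows", "payload": {
  "rows": [
    [0,0,-10,0,0,0,15],
    [0,0,-15,0,0,0,15],
    [0,0,-20,0,0,0,15],
    [0,0,-20,0,0,0,15],
    [0,0,0,0,0,0,15]
  ]
}}

```text
clock: 28.52
tcp_pos: [0.5942, -0.3261, 0.0802]
tcp_rot: [2.952, 1.054, 0.012]
force: [0.8, 0.2, -0.7]
gripper_width: 0.0335
grip_force: 30.0
```

```bash
cat > k6.py <<'E'
from h import *
np.set_printoptions(precision=4,suppress=True)
x,M,s=T();st();P=cloud(snap('wrist','wE'));Q=(P-x)@M
m=(abs(Q[...,0])<.025)&(abs(Q[...,1])<.014)&(Q[...,2]<.04)&(Q[...,2]>-.05)
q=Q[m];print(len(q))
if len(q):
    top=q[q[:,2]<np.percentile(q[:,2],20)+.004];A=np.c_[top[:,:2],np.ones(len(top))];k=np.linalg.lstsq(A,top[:,2],rcond=None)[0]
    print('top tool-z',np.median(top[:,2]),'x',top[:,0].min(),top[:,0].max(),'slopes',k[:2],'zmax',q[:,2].max())
E
python3 k6.py
```

```text
{'clock': 28.5167, 'q': [0.7383, 0.7476, -0.5116, 1.8028, 0.5296, 0.7203, -0.9477], 'tcp_pos': [0.5942, -0.3261, 0.0802], 'tcp_rot': [2.9521, 1.0545, 0.0119], 'force': [0.8013, 0.206, -0.7428], 'gripper_width': 0.0335, 'grip_force': 29.9997}
4975
top tool-z -0.034746613237056446 x -0.012097677725569671 0.016003893684807653 slopes [0.0361 0.0102] zmax 0.009717571240462642
```

Emit:
{"api": "send_rows", "payload": {
  "rows": [
    [0,0,-40,0,0,-0.1,15],
    [0,0,-40,0,0,-0.1,15],
    [0,0,-40,0,0,-0.1,15],
    [0,0,-40,0,0,-0.1,15],
    [0,0,-10,0,0,-0.1,15]
  ]
}}

```text
clock: 28.98
tcp_pos: [0.5933, -0.3254, 0.2515]
tcp_rot: [2.593, 1.757, 0.009]
force: [1.3, -0.2, -0.7]
gripper_width: 0.0337
grip_force: 30.0
```

Emit:
{"api": "send_rows", "payload": {
  "rows": [
    [0,0,0,0,0,-0.1,15],
    [0,0,0,0,0,-0.1,15],
    [0,0,0,0,0,-0.1,15],
    [0,0,0,0,0,-0.08,15],
    [0,0,0,0,0,0,15]
  ]
}}

```text
clock: 29.4
tcp_pos: [0.5906, -0.3254, 0.2444]
tcp_rot: [2.221, 2.218, 0.002]
force: [0.6, 0.5, -2.1]
gripper_width: 0.0331
grip_force: 30.0
```

```bash
python3 - <<'E'
from h import *
st();go([.446,-.2195,.24],down(np.pi/2))
E
```

```text
{'clock': 29.4, 'q': [0.9423, 0.6429, -0.8584, 1.6645, 0.5394, 1.0845, -0.0775], 'tcp_pos': [0.5906, -0.3254, 0.2444], 'tcp_rot': [2.2209, 2.2184, 0.002], 'force': [0.5533, 0.5331, -2.1288], 'gripper_width': 0.0331, 'grip_force': 29.9984}
shift mm [ 105.8 -144.8    3.9] turn [ 0.003  0.001 -0.001]
```

Emit:
{"api": "send_rows", "payload": {
  "rows": [
    [26,0,0,0,0,0,15],
    [26,-20,0,0,0,0,15],
    [26,-30,0,0,0,0,15],
    [26,-30,0,0,0,0,15],
    [2,-30,0,0,0,0,15]
  ]
}}

```text
clock: 29.82
tcp_pos: [0.4804, -0.2135, 0.2445]
tcp_rot: [2.222, 2.218, 0.004]
force: [0.0, 0.2, 0.1]
gripper_width: 0.0333
grip_force: 30.0
```

Emit:
{"api": "send_rows", "payload": {
  "rows": [
    [0,-30,0,0,0,0,15],
    [0,-5,0,0,0,0,15],
    [0,0,20,0,0,0,15],
    [0,0,20,0,0,0,15],
    [0,0,0,0,0,0,15]
  ]
}}

```text
clock: 30.23
tcp_pos: [0.4453, -0.2189, 0.202]
tcp_rot: [2.23, 2.213, 0.0]
force: [-0.3, 0.1, -2.6]
gripper_width: 0.0333
grip_force: 30.0
```

```bash
python3 k6.py; python3 - <<'E'
from h import *
go([.446,-.2195,.018],down(np.pi/2))
E
```

```text
{'clock': 30.2333, 'q': [0.993, 0.4806, -0.8998, 2.0952, 0.5264, 0.8052, -0.2378], 'tcp_pos': [0.4453, -0.2189, 0.202], 'tcp_rot': [2.2295, 2.2129, 0.0001], 'force': [-0.2755, 0.1201, -2.5562], 'gripper_width': 0.0333, 'grip_force': 29.9999}
5007
top tool-z -0.03486336876624831 x -0.012034715934819131 0.01628538648592053 slopes [0.0364 0.0018] zmax 0.009800692146450138
shift mm [ -0.9  -0.3 185.3] turn [ 0.001  0.    -0.006]
```

Emit:
{"api": "send_rows", "payload": {
  "rows": [
    [0,0,36,0,0,0,15],
    [0,0,36,0,0,0,15],
    [0,0,36,0,0,0,15],
    [0,0,36,0,0,0,15],
    [0,0,24,0,0,0,15]
  ]
}}

```text
clock: 30.7
tcp_pos: [0.4478, -0.2189, 0.0344]
tcp_rot: [2.226, 2.213, 0.002]
force: [0.5, -0.6, -0.7]
gripper_width: 0.0334
grip_force: 30.0
```

Emit:
{"api": "send_rows", "payload": {
  "rows": [
    [0,0,10,0,0,0,15],
    [0,0,5,0,0,0,15],
    [0,0,2,0,0,0,15],
    [0,0,0,0,0,0,15],
    [0,0,0,0,0,0,15]
  ]
}}

```text
clock: 31.12
tcp_pos: [0.4483, -0.2193, 0.0203]
tcp_rot: [2.223, 2.212, 0.003]
force: [-0.6, 0.2, -1.5]
gripper_width: 0.0331
grip_force: 30.0
```

```bash
python3 -c "
from h import *
st();go([.446,-.2195,.014],down(np.pi/2))"
```

```text
{'clock': 31.1167, 'q': [0.72, 0.7214, -0.5527, 2.2367, 0.9706, 0.4345, -0.6412], 'tcp_pos': [0.4483, -0.2193, 0.0203], 'tcp_rot': [2.2233, 2.2121, 0.0033], 'force': [-0.613, 0.1616, -1.4807], 'gripper_width': 0.0331, 'grip_force': 29.9996}
shift mm [-0.2 -2.3  6.3] turn [ 0.005  0.002 -0.005]
```

Emit:
{"api": "send_rows", "payload": {
  "rows": [
    [0,-2,3,0.005,0.002,0,15],
    [0,0,1.5,0,0,0,15],
    [0,0,0,0,0,0,15],
    [0,0,0,0,0,0,15]
  ]
}}

```text
clock: 31.45
tcp_pos: [0.4455, -0.2191, 0.015]
tcp_rot: [-2.226, -2.215, 0.001]
force: [-0.0, -0.4, -1.7]
gripper_width: 0.0336
grip_force: 30.0
```

Emit:
{"api": "send_rows", "payload": {
  "rows": [
    [0,0,1,0,0,0,15],
    [0,0,0,0,0,0,15],
    [0,0,0,0,0,0,15]
  ]
}}

```text
clock: 31.7
tcp_pos: [0.4455, -0.2189, 0.0138]
tcp_rot: [-2.225, -2.216, 0.001]
force: [-0.8, 0.2, -1.3]
gripper_width: 0.0335
grip_force: 30.0
```

Emit:
{"api": "send_rows", "payload": {
  "rows": [
    [0,0,1,0,0,0,15],
    [0,0,0,0,0,0,15],
    [0,0,0,0,0,0,15]
  ]
}}

```text
clock: 31.95
tcp_pos: [0.4455, -0.219, 0.0136]
tcp_rot: [-2.226, -2.217, 0.002]
force: [-2.8, 0.6, 14.9]
gripper_width: 0.0333
grip_force: 30.0
```

Floor contact. Release (43 mm of opening) and go up.

Emit:
{"api": "send_rows", "payload": {
  "rows": [
    [0,0,-1,0,0,0,15],
    [0,0,0,0,0,0,50],
    [0,0,0,0,0,0,50],
    [0,0,0,0,0,0,50],
    [0,0,0,0,0,0,50]
  ]
}}

```text
clock: 32.37
tcp_pos: [0.4455, -0.2189, 0.0136]
tcp_rot: [-2.225, -2.215, 0.001]
force: [0.1, -0.1, -0.3]
gripper_width: 0.0494
grip_force: 0.0
```

Emit:
{"api": "send_rows", "payload": {
  "rows": [
    [0,0,-15,0,0,0,50],
    [0,0,-35,0,0,0,50],
    [0,0,-40,0,0,0,50],
    [0,0,-40,0,0,0,50],
    [0,0,-40,0,0,0,50]
  ]
}}

```text
clock: 32.78
tcp_pos: [0.4451, -0.2184, 0.1853]
tcp_rot: [-2.223, -2.215, 0.0]
force: [0.8, -0.5, 0.7]
gripper_width: 0.0498
grip_force: 0.0
```

Emit:
{"api": "send_rows", "payload": {
  "rows": [
    [40,0,-30,0,0,0,90],
    [40,0,-20,0,0,0,90],
    [40,0,0,0,0,0,90],
    [40,0,0,0,0,0,90],
    [40,0,0,0,0,0,90]
  ]
}}

```text
clock: 33.2
tcp_pos: [0.4463, -0.0272, 0.228]
tcp_rot: [-2.228, -2.215, 0.0]
force: [1.0, 1.0, -0.6]
gripper_width: 0.0788
grip_force: 0.0
```

```bash
python3 - <<'E'
from h import *
st();c=snap('top','tF');P=cloud(c)
print('coup');rect(P,.39,.50,-.255,-.185,.03,.07);print('carton');rect(P,.36,.53,-.34,-.25,.145,.18)
go([.608,.206,.25],down(np.pi/2))
E
```

```text
{'clock': 33.2, 'q': [0.6696, 0.3865, -0.9592, 2.1606, 0.4433, 0.8026, -0.5778], 'tcp_pos': [0.4463, -0.0272, 0.228], 'tcp_rot': [-2.2277, -2.2147, 0.0004], 'force': [1.0495, 1.0035, -0.6475], 'gripper_width': 0.0788, 'grip_force': 0.0}
coup
104 z med 0.0481 centre [ 443.4 -220. ] size [29.7 28.8] ang 74.85
carton
502 z med 0.1592 centre [ 441.9 -294. ] size [83.8 38.6] ang 1.95
shift mm [224.2 162.1 -19.8] turn [ 0.002 -0.004  0.003]
```

The coupling top is at 0.048 and the carton top at 0.159, so both are on the tray floor. Next the pump, closing along the larger tray's x (yaw 98°).

Emit:
{"api": "send_rows", "payload": {
  "rows": [
    [40,10,-10,0,0,0,93],
    [40,10,-10,0,0,0,93],
    [40,10,0,0,0,0,93],
    [38,15,0,0,0,0,93],
    [38,15,0,0,0,0,93]
  ]
}}

```text
clock: 33.67
tcp_pos: [0.5074, 0.1674, 0.2472]
tcp_rot: [-2.226, -2.216, 0.001]
force: [0.9, -1.3, 0.1]
gripper_width: 0.0929
grip_force: 0.0
```

Emit:
{"api": "send_rows", "payload": {
  "rows": [
    [26,32,0,0,0,0,93],
    [0,35,0,0,0,0,93],
    [0,35,0,0,0,-0.07,93],
    [0,0,0,0,0,-0.07,93],
    [0,0,0,0,0,0,93]
  ]
}}

```text
clock: 34.08
tcp_pos: [0.6103, 0.191, 0.2456]
tcp_rot: [-2.062, -2.366, 0.002]
force: [-1.1, 0.1, 0.8]
gripper_width: 0.0929
grip_force: 0.0
```

```bash
python3 - <<'E'
from h import *
st();P=cloud(snap('wrist','wG'))
print('pump top');rect(P,.55,.67,.15,.25,.056,.08);rect(P,.55,.67,.15,.26,.04,.08)
print('tray');rect(P,.34,.53,.16,.41,.018,.03)
go([.6077,.206,.016],down(np.radians(97.8)))
E
```

```text
{'clock': 34.0833, 'q': [0.1797, 0.6144, -0.9061, 1.7382, 0.5423, 1.0635, -0.7749], 'tcp_pos': [0.6103, 0.191, 0.2456], 'tcp_rot': [-2.0615, -2.3662, 0.002], 'force': [-1.1147, 0.0543, 0.8457], 'gripper_width': 0.0929, 'grip_force': 0.0}
pump top
1858 z med 0.0602 centre [608.1 208.4] size [50.6 50. ] ang 29.39
2468 z med 0.0599 centre [608.  208.1] size [61.6 62.2] ang 10.05
tray
2783 z med 0.0247 centre [435.6 264.7] size [119.6 147.4] ang 7.91
shift mm [ 14.4   1.5 230. ] turn [-0.003 -0.002 -0.002]
```

Emit:
{"api": "send_rows", "payload": {
  "rows": [
    [15,0,40,0,0,0,93],
    [0,0,40,0,0,0,93],
    [0,0,40,0,0,0,93],
    [0,0,40,0,0,0,93],
    [0,0,0,0,0,0,93]
  ]
}}

```text
clock: 34.55
tcp_pos: [0.6026, 0.2034, 0.0818]
tcp_rot: [-2.063, -2.361, 0.015]
force: [-0.6, -1.3, -0.3]
gripper_width: 0.0933
grip_force: 0.0
```

```bash
python3 -c "
from h import *
st();go([.608,.207,.016],down(np.radians(97.8)))"
```

```text
{'clock': 34.55, 'q': [0.0633, 0.7816, -0.7633, 1.875, 0.7372, 0.8059, -0.9661], 'tcp_pos': [0.6026, 0.2034, 0.0818], 'tcp_rot': [-2.0634, -2.3615, 0.0153], 'force': [-0.623, -1.2907, -0.3226], 'gripper_width': 0.0933, 'grip_force': 0.0}
shift mm [ 3.   6.5 65.7] turn [-0.011  0.002 -0.002]
```

Emit:
{"api": "send_rows", "payload": {
  "rows": [
    [3,6,0,-0.011,0,0,93],
    [0,0,20,0,0,0,93],
    [0,0,20,0,0,0,93],
    [0,0,15,0,0,0,93],
    [0,0,8,0,0,0,93]
  ]
}}

```text
clock: 34.97
tcp_pos: [0.6139, 0.2103, 0.026]
tcp_rot: [2.062, 2.361, 0.015]
force: [-0.3, -0.0, -0.8]
gripper_width: 0.093
grip_force: 0.0
```

```bash
python3 -c "
from h import *
st();go([.608,.207,.016],down(np.radians(97.8)))"
```

```text
{'clock': 34.9667, 'q': [0.0147, 0.8479, -0.6935, 1.8881, 0.8331, 0.7094, -1.0428], 'tcp_pos': [0.6139, 0.2103, 0.026], 'tcp_rot': [2.0623, 2.3607, 0.0149], 'force': [-0.3203, -0.0102, -0.8264], 'gripper_width': 0.093, 'grip_force': 0.0}
shift mm [-2.4 -6.4 10. ] turn [ 0.012 -0.001 -0.001]
```

Emit:
{"api": "send_rows", "payload": {
  "rows": [
    [-2,-3,4,0.011,0,0,93],
    [0,-2,4,0,0,0,93],
    [0,0,1,0,0,0,93],
    [0,0,0,0,0,0,93],
    [0,0,0,0,0,0,93]
  ]
}}

```text
clock: 35.38
tcp_pos: [0.6088, 0.2075, 0.0167]
tcp_rot: [-2.065, -2.366, -0.001]
force: [0.7, 1.1, 0.0]
gripper_width: 0.0931
grip_force: 0.0
```

```bash
python3 -c "
from h import *
st();go([.608,.207,.016],down(np.radians(97.8)))"
```

```text
{'clock': 35.3833, 'q': [0.0146, 0.8595, -0.6886, 1.895, 0.8372, 0.703, -1.0453], 'tcp_pos': [0.6088, 0.2075, 0.0167], 'tcp_rot': [-2.0652, -2.3658, -0.0006], 'force': [0.6689, 1.0834, 0.0454], 'gripper_width': 0.0931, 'grip_force': 0.0}
shift mm [-0.4 -0.9  0.7] turn [-0.    -0.001 -0.001]
```

Emit:
{"api": "send_rows", "payload": {
  "rows": [
    [0,-1,0,0,0,0,45],
    [0,0,0,0,0,0,45],
    [0,0,0,0,0,0,45],
    [0,0,0,0,0,0,45],
    [0,0,0,0,0,0,45]
  ]
}}

```text
clock: 35.8
tcp_pos: [0.6076, 0.2072, 0.0161]
tcp_rot: [-2.065, -2.366, 0.0]
force: [-0.2, -0.4, -0.3]
gripper_width: 0.0639
grip_force: 0.0
```

Emit:
{"api": "send_rows", "payload": {
  "rows": [
    [0,0,0,0,0,0,45],
    [0,0,0,0,0,0,45],
    [0,0,0,0,0,0,45],
    [0,0,0,0,0,0,45],
    [0,0,0,0,0,0,45]
  ]
}}

```text
clock: 36.22
tcp_pos: [0.6077, 0.2072, 0.0161]
tcp_rot: [-2.065, -2.366, 0.0]
force: [0.5, 0.3, 1.3]
gripper_width: 0.059
grip_force: 30.0
```

Emit:
{"api": "send_rows", "payload": {
  "rows": [
    [0,0,-10,0,0,0,45],
    [0,0,-20,0,0,0,45],
    [0,0,-20,0,0,0,45],
    [0,0,0,0,0,0,45],
    [0,0,0,0,0,0,45]
  ]
}}

```text
clock: 36.63
tcp_pos: [0.6079, 0.2069, 0.0666]
tcp_rot: [-2.066, -2.366, -0.001]
force: [0.9, -0.8, -4.7]
gripper_width: 0.0592
grip_force: 30.0
```

```bash
python3 k6.py; python3 -c "
from h import *
go([.4377,.2464,.09],down(np.radians(97.8)))"
```

```text
{'clock': 36.6333, 'q': [0.0494, 0.8002, -0.745, 1.8776, 0.7661, 0.7761, -0.988], 'tcp_pos': [0.6079, 0.2069, 0.0666], 'tcp_rot': [-2.0657, -2.3659, -0.0008], 'force': [0.8895, -0.8054, -4.7156], 'gripper_width': 0.0592, 'grip_force': 29.9968}
4947
top tool-z -0.04437793623526882 x -0.024578590560601344 0.024999806165947467 slopes [ 0.0439 -0.0019] zmax -0.02945358745856053
shift mm [  62.4 -162.8  -24.1] turn [-0.002 -0.    -0.001]
```

Emit:
{"api": "send_rows", "payload": {
  "rows": [
    [0,0,-30,0,0,0,45],
    [12,-32,-20,0,0,0,45],
    [12,-32,0,0,0,0,45],
    [12,-33,0,0,0,0,45],
    [13,-33,0,0,0,0,45]
  ]
}}

```text
clock: 37.1
tcp_pos: [0.4703, 0.2371, 0.1153]
tcp_rot: [-2.066, -2.364, 0.003]
force: [-0.2, 0.9, -6.5]
gripper_width: 0.0595
grip_force: 30.0
```

Emit:
{"api": "send_rows", "payload": {
  "rows": [
    [13,-33,0,0,0,0,45],
    [0,0,0,0,0,0,45],
    [0,0,0,0,0,0,45],
    [0,0,0,0,0,0,45],
    [0,0,0,0,0,0,45]
  ]
}}

```text
clock: 37.52
tcp_pos: [0.4387, 0.246, 0.1157]
tcp_rot: [-2.066, -2.364, 0.001]
force: [0.4, -1.0, -4.4]
gripper_width: 0.0594
grip_force: 30.0
```

```bash
python3 k6.py; python3 -c "
from h import *
P=cloud(load('wE'));rect(P,.34,.53,.1,.41,.018,.03)
go([.4377,.2464,.021],down(np.radians(97.8)))"
```

```text
{'clock': 37.5167, 'q': [-0.0709, 0.6079, -0.7965, 2.1611, 0.7233, 0.6621, -1.2436], 'tcp_pos': [0.4387, 0.246, 0.1157], 'tcp_rot': [-2.0664, -2.3643, 0.0015], 'force': [0.3502, -0.9841, -4.3926], 'gripper_width': 0.0594, 'grip_force': 29.9967}
4965
top tool-z -0.044466463068318966 x -0.024704672707126278 0.02499715519438591 slopes [ 0.0442 -0.0019] zmax -0.029380527450288837
5337 z med 0.0249 centre [430.9 300.3] size [118.6 169.2] ang 7.73
shift mm [ 0.4 -0.8 94.8] turn [-0.002 -0.001 -0.002]
```

Emit:
{"api": "send_rows", "payload": {
  "rows": [
    [0,-1,25,0,0,0,45],
    [0,0,25,0,0,0,45],
    [0,0,20,0,0,0,45],
    [0,0,12,0,0,0,45],
    [0,0,8,0,0,0,45]
  ]
}}

```text
clock: 37.98
tcp_pos: [0.437, 0.2458, 0.0245]
tcp_rot: [-2.066, -2.364, 0.003]
force: [-0.1, -0.2, -5.2]
gripper_width: 0.0594
grip_force: 30.0
```

Emit:
{"api": "send_rows", "payload": {
  "rows": [
    [0,0,2,0,0,0,45],
    [0,0,0,0,0,0,45],
    [0,0,0,0,0,0,45],
    [0,0,0,0,0,0,45],
    [0,0,0,0,0,0,45]
  ]
}}

```text
clock: 38.4
tcp_pos: [0.4372, 0.2465, 0.025]
tcp_rot: [-2.066, -2.366, -0.001]
force: [0.3, 0.7, -5.1]
gripper_width: 0.0593
grip_force: 30.0
```

```bash
python3 -c "
from h import *
st();go([.4377,.2464,.0205],down(np.radians(97.8)))"
```

```text
{'clock': 38.4, 'q': [-0.211, 0.7276, -0.6072, 2.2225, 0.9651, 0.4784, -1.4627], 'tcp_pos': [0.4372, 0.2465, 0.025], 'tcp_rot': [-2.0658, -2.3655, -0.0012], 'force': [0.3232, 0.6752, -5.1224], 'gripper_width': 0.0593, 'grip_force': 29.9968}
shift mm [-0.1  0.5  4.5] turn [-0.    -0.001 -0.001]
```

Emit:
{"api": "send_rows", "payload": {
  "rows": [
    [0,0,2,0,0,0,45],
    [0,0,1.5,0,0,0,45],
    [0,0,0,0,0,0,45],
    [0,0,0,0,0,0,45]
  ]
}}

```text
clock: 38.73
tcp_pos: [0.4367, 0.2464, 0.0208]
tcp_rot: [-2.065, -2.366, 0.001]
force: [0.6, 0.5, -5.5]
gripper_width: 0.0594
grip_force: 30.0
```

Emit:
{"api": "send_rows", "payload": {
  "rows": [
    [0,0,1,0,0,0,45],
    [0,0,0,0,0,0,45],
    [0,0,0,0,0,0,45]
  ]
}}

```text
clock: 38.98
tcp_pos: [0.4367, 0.2464, 0.02]
tcp_rot: [-2.065, -2.366, 0.0]
force: [-0.4, 0.1, 0.1]
gripper_width: 0.0592
grip_force: 30.0
```

Emit:
{"api": "send_rows", "payload": {
  "rows": [
    [0,0,0.8,0,0,0,45],
    [0,0,0,0,0,0,45],
    [0,0,0,0,0,0,45]
  ]
}}

```text
clock: 39.23
tcp_pos: [0.4367, 0.2464, 0.0199]
tcp_rot: [-2.065, -2.367, -0.0]
force: [-2.8, -1.9, 14.2]
gripper_width: 0.0595
grip_force: 30.0
```

Emit:
{"api": "send_rows", "payload": {
  "rows": [
    [0,0,-1,0,0,0,45],
    [0,0,0,0,0,0,66],
    [0,0,0,0,0,0,66],
    [0,0,0,0,0,0,66],
    [0,0,0,0,0,0,66]
  ]
}}

```text
clock: 39.65
tcp_pos: [0.4368, 0.2465, 0.02]
tcp_rot: [-2.065, -2.366, 0.0]
force: [-0.1, -0.2, -0.5]
gripper_width: 0.0661
grip_force: 0.0
```

Emit:
{"api": "send_rows", "payload": {
  "rows": [
    [0,0,-15,0,0,0,66],
    [0,0,-30,0,0,0,66],
    [0,0,-40,0,0,0,66],
    [0,0,-40,0,0,0,66],
    [0,0,-40,0,0,0,66]
  ]
}}

```text
clock: 40.07
tcp_pos: [0.4361, 0.2462, 0.1865]
tcp_rot: [-2.063, -2.366, 0.003]
force: [1.0, -0.2, -0.1]
gripper_width: 0.0658
grip_force: 0.0
```

Emit:
{"api": "send_rows", "payload": {
  "rows": [
    [-20,0,-40,0,0,0.12,66],
    [-20,0,-20,0,0,0.12,66],
    [-20,0,0,0,0,0.12,66],
    [-20,0,0,0,0,0.12,66],
    [-20,0,0,0,0,0.12,66]
  ]
}}

```text
clock: 40.48
tcp_pos: [0.4268, 0.1484, 0.2427]
tcp_rot: [-2.678, -1.641, -0.001]
force: [1.0, -0.1, -0.2]
gripper_width: 0.0659
grip_force: 0.0
```

Emit:
{"api": "send_rows", "payload": {
  "rows": [
    [0,0,0,0,0,0.12,66],
    [0,0,0,0,0,0.12,66],
    [0,0,0,0,0,0.12,66],
    [0,0,0,0,0,0.12,66],
    [0,0,0,0,0,0.12,66]
  ]
}}

```text
clock: 40.9
tcp_pos: [0.4265, 0.1495, 0.2423]
tcp_rot: [-3.043, -0.778, 0.002]
force: [-0.8, -0.0, -0.0]
gripper_width: 0.066
grip_force: 0.0
```

Emit:
{"api": "send_rows", "payload": {
  "rows": [
    [0,0,0,0,0,0.12,66],
    [0,0,0,0,0,0.12,66],
    [0,0,0,0,0,0.12,66],
    [0,0,0,0,0,0.09,66],
    [0,0,0,0,0,0,66]
  ]
}}

```text
clock: 41.32
tcp_pos: [0.4264, 0.1496, 0.2422]
tcp_rot: [-3.14, -0.083, 0.002]
force: [0.3, -0.0, 0.3]
gripper_width: 0.0658
grip_force: 0.0
```

```bash
python3 - <<'E'
from h import *
st();P=cloud(snap('wrist','wH'));rect(P,.38,.5,.19,.31,.055,.09);go([.56,-.2,.25],down(np.radians(3.3)))
E
```

```text
{'clock': 41.3167, 'q': [-0.0003, 0.2852, -0.575, 2.147, 0.2209, 0.7665, -2.2352], 'tcp_pos': [0.4264, 0.1496, 0.2422], 'tcp_rot': [-3.14, -0.0827, 0.002], 'force': [0.2926, -0.0054, 0.3143], 'gripper_width': 0.0658, 'grip_force': 0.0}
2093 z med 0.0641 centre [438.4 245.9] size [51.4 51. ] ang 89.7
shift mm [112.9 356.9  -8.1] turn [-0.     0.001  0.001]
```

Emit:
{"api": "send_rows", "payload": {
  "rows": [
    [12,39,0,0,0,0,66],
    [12,39,0,0,0,0,66],
    [12,39,0,0,0,0,66],
    [12,39,0,0,0,0,66],
    [12,39,0,0,0,0,66]
  ]
}}

```text
clock: 41.78
tcp_pos: [0.4977, -0.0437, 0.2421]
tcp_rot: [-3.14, -0.095, 0.002]
force: [0.7, 1.4, 0.5]
gripper_width: 0.0659
grip_force: 0.0
```

Emit:
{"api": "send_rows", "payload": {
  "rows": [
    [12,39,0,0,0,0,66],
    [12,39,0,0,0,0,66],
    [12,39,0,0,0,0,66],
    [12,39,0,0,0,0,66],
    [5,6,0,0,0,0,66]
  ]
}}

```text
clock: 42.2
tcp_pos: [0.56, -0.2086, 0.241]
tcp_rot: [3.139, 0.081, -0.003]
force: [-0.6, -0.3, 0.6]
gripper_width: 0.0659
grip_force: 0.0
```

Emit:
{"api": "send_rows", "payload": {
  "rows": [
    [35,0,30,0,0,0,66],
    [10,0,30,0,0,0,66],
    [0,0,0,0,0,0,66],
    [0,0,0,0,0,0,66],
    [0,0,0,0,0,0,66]
  ]
}}

```text
clock: 42.62
tcp_pos: [0.6005, -0.1979, 0.1852]
tcp_rot: [-3.139, -0.091, 0.003]
force: [-0.9, 1.4, 0.4]
gripper_width: 0.0663
grip_force: 0.0
```

```bash
python3 - <<'E'
from h import *
st();P=cloud(snap('wrist','wI'));rect(P,.53,.67,-.25,-.15,.02,.07);rect(P,.53,.67,-.25,-.15,.045,.07);go([.605,-.2012,.008],down(np.radians(3.3)))
E
```

```text
{'clock': 42.6167, 'q': [0.5096, 0.5557, -0.421, 1.8326, 0.2991, 0.818, -1.5746], 'tcp_pos': [0.6005, -0.1979, 0.1852], 'tcp_rot': [-3.1394, -0.0915, 0.0029], 'force': [-0.9145, 1.3609, 0.371], 'gripper_width': 0.0663, 'grip_force': 0.0}
2718 z med 0.0331 centre [ 605.6 -200.6] size [85.1 33.2] ang 4.12
477 z med 0.0518 centre [ 605.6 -201.2] size [44.1  8.3] ang 3.38
shift mm [  4.1   3.5 177.9] turn [-0.     0.001  0.   ]
```

Emit:
{"api": "send_rows", "payload": {
  "rows": [
    [2,3,40,0,0,0,66],
    [2,0,40,0,0,0,66],
    [0,0,30,0,0,0,66],
    [0,0,0,0,0,0,66],
    [0,0,0,0,0,0,66]
  ]
}}

```text
clock: 43.08
tcp_pos: [0.6046, -0.2007, 0.0754]
tcp_rot: [-3.14, -0.09, 0.004]
force: [0.2, 0.1, 1.1]
gripper_width: 0.066
grip_force: 0.0
```

```bash
python3 -c "
from h import *
st();go([.605,-.2012,.008],down(np.radians(3.3)))"
```

```text
{'clock': 43.0833, 'q': [0.4605, 0.6928, -0.3512, 1.8995, 0.3881, 0.6186, -1.6501], 'tcp_pos': [0.6046, -0.2007, 0.0754], 'tcp_rot': [-3.1395, -0.0896, 0.0038], 'force': [0.2456, 0.0502, 1.079], 'gripper_width': 0.066, 'grip_force': 0.0}
shift mm [ 0.6  0.6 67.4] turn [-0.001  0.002 -0.001]
```

Emit:
{"api": "send_rows", "payload": {
  "rows": [
    [0,0,20,0,0,0,66],
    [0,0,20,0,0,0,66],
    [0,0,15,0,0,0,66],
    [0,0,9,0,0,0,66],
    [0,0,3,0,0,0,66]
  ]
}}

```text
clock: 43.5
tcp_pos: [0.6057, -0.201, 0.009]
tcp_rot: [-3.14, -0.089, -0.001]
force: [0.8, -0.0, -0.0]
gripper_width: 0.0658
grip_force: 0.0
```

Emit:
{"api": "send_rows", "payload": {
  "rows": [
    [0,0,0,0,0,0,66],
    [0,0,0,0,0,0,15],
    [0,0,0,0,0,0,15],
    [0,0,0,0,0,0,15],
    [0,0,0,0,0,0,15]
  ]
}}

```text
clock: 43.92
tcp_pos: [0.6052, -0.2009, 0.0084]
tcp_rot: [-3.14, -0.088, 0.001]
force: [0.6, 0.1, -0.1]
gripper_width: 0.0436
grip_force: 0.0
```

Emit:
{"api": "send_rows", "payload": {
  "rows": [
    [0,0,0,0,0,0,15],
    [0,0,0,0,0,0,15],
    [0,0,0,0,0,0,15],
    [0,0,0,0,0,0,15],
    [0,0,0,0,0,0,15]
  ]
}}

```text
clock: 44.33
tcp_pos: [0.605, -0.201, 0.0079]
tcp_rot: [-3.14, -0.088, 0.002]
force: [-1.7, -0.1, 5.9]
gripper_width: 0.0339
grip_force: 30.0
```

Emit:
{"api": "send_rows", "payload": {
  "rows": [
    [0,0,-10,0,0,0,15],
    [0,0,-20,0,0,0,15],
    [0,0,-30,0,0,0,15],
    [0,0,0,0,0,0,15],
    [0,0,0,0,0,0,15]
  ]
}}

```text
clock: 44.75
tcp_pos: [0.6057, -0.201, 0.0692]
tcp_rot: [-3.14, -0.088, -0.002]
force: [-1.4, 0.5, -2.9]
gripper_width: 0.0334
grip_force: 30.0
```

```bash
cat > k7.py <<'E'
from h import *
x,M,s=T();st();P=cloud(snap('wrist','wJ'));Q=(P-x)@M
for n,l in(('valve',(-.06,.06,-.03,.03,-.005,.03)),('handle',(-.05,.05,-.02,.02,-.06,-.026))):
    m=np.ones(Q.shape[:2],bool)
    for i in range(3): m&=(Q[...,i]>l[2*i])&(Q[...,i]<l[2*i+1])
    q=Q[m]; 
    if len(q): r=cv2.minAreaRect((q[:,:2]*1000).astype(np.float32));print(n,len(q),np.round(r[0],1),np.round(r[1],1),round(r[2],1),'tool z',np.median(q[:,2]))
E
python3 k7.py
```

```text
{'clock': 44.75, 'q': [0.4579, 0.7009, -0.3472, 1.9027, 0.3961, 0.604, -1.6578], 'tcp_pos': [0.6057, -0.201, 0.0692], 'tcp_rot': [-3.1402, -0.0883, -0.0019], 'force': [-1.3676, 0.4703, -2.8518], 'gripper_width': 0.0334, 'grip_force': 29.9991}
valve 311 [ 5.7 -1.3] [75.3 52.2] 1.0 tool z -0.0018858474124240022
handle 4970 [12.8  0. ] [58.3 40. ] 0.3 tool z -0.036655377476023765
```

Held at 34 mm. On to the larger tray.

Emit:
{"api": "send_rows", "payload": {
  "rows": [
    [-10,0,-40,0,0,0,15],
    [-10,0,-40,0,0,0,15],
    [-10,0,-40,0,0,0,15],
    [-10,0,-40,0,0,0,15],
    [-10,0,0,0,0,-0.079,15]
  ]
}}

```text
clock: 45.22
tcp_pos: [0.5577, -0.2039, 0.2337]
tcp_rot: [3.132, 0.211, 0.01]
force: [1.5, -0.3, -1.7]
gripper_width: 0.0342
grip_force: 30.0
```

```bash
python3 -c "
from h import *
st();go([.4247,.3415,.20],down(np.radians(7.8)))"
```

```text
{'clock': 45.2167, 'q': [0.592, 0.4596, -0.4805, 1.876, 0.2741, 0.8641, -1.4605], 'tcp_pos': [0.5577, -0.2039, 0.2337], 'tcp_rot': [3.1322, 0.211, 0.0098], 'force': [1.5036, -0.3222, -1.7014], 'gripper_width': 0.0342, 'grip_force': 29.9993}
shift mm [ -58.9 -558.4   31.8] turn [ 0.003 -0.006 -0.002]
```

Emit:
{"api": "send_rows", "payload": {
  "rows": [
    [-4,-38,0,0,0,0,15],
    [-4,-38,0,0,0,0,15],
    [-4,-38,0,0,0,0,15],
    [-4,-38,0,0,0,0,15],
    [-4,-38,0,0,0,0,15]
  ]
}}

```text
clock: 45.63
tcp_pos: [0.5083, -0.0169, 0.2267]
tcp_rot: [-3.133, -0.212, 0.006]
force: [1.2, -0.1, -2.7]
gripper_width: 0.0338
grip_force: 30.0
```

Emit:
{"api": "send_rows", "payload": {
  "rows": [
    [-4,-38,0,0,0,0,15],
    [-4,-38,0,0,0,0,15],
    [-4,-38,0,0,0,0,15],
    [-4,-38,0,0,0,0,15],
    [-4,-38,0,0,0,0,15]
  ]
}}

```text
clock: 46.05
tcp_pos: [0.4629, 0.1686, 0.2269]
tcp_rot: [-3.134, -0.212, 0.005]
force: [1.1, 0.5, -2.8]
gripper_width: 0.0337
grip_force: 30.0
```

Emit:
{"api": "send_rows", "payload": {
  "rows": [
    [-4,-36,0,0,0,0,15],
    [-4,-36,0,0,0,0,15],
    [-4,-36,0,0,0,0,15],
    [-4,-36,0,0,0,0,15],
    [-3,-34,0,0,0,0,15]
  ]
}}

```text
clock: 46.47
tcp_pos: [0.42, 0.3425, 0.2269]
tcp_rot: [3.134, 0.213, -0.005]
force: [1.5, 0.2, -2.5]
gripper_width: 0.0337
grip_force: 30.0
```

Emit:
{"api": "send_rows", "payload": {
  "rows": [
    [0,0,0,0,0,0,15],
    [0,0,0,0,0,0,15],
    [0,0,0,0,0,0,15]
  ]
}}

```text
clock: 46.72
tcp_pos: [0.421, 0.3403, 0.227]
tcp_rot: [3.133, 0.213, -0.005]
force: [0.2, 0.0, -3.9]
gripper_width: 0.0336
grip_force: 30.0
```

```bash
python3 -c "
from h import *
st();go([.4247,.3415,.20],down(np.radians(7.8)))
P=cloud(snap('wrist','wK'));rect(P,.34,.53,.1,.41,.018,.03)"
```

```text
{'clock': 46.7167, 'q': [-0.3737, 0.4203, -0.5617, 1.9846, 0.2991, 0.8213, -2.5378], 'tcp_pos': [0.421, 0.3403, 0.227], 'tcp_rot': [3.1332, 0.2133, -0.0052], 'force': [0.1952, 0.0361, -3.8805], 'gripper_width': 0.0336, 'grip_force': 29.9992}
shift mm [ 3.9 -0.7 27. ] turn [ 0.001  0.003 -0.   ]
2915 z med 0.0249 centre [432.2 288.1] size [118.  196.6] ang 7.69
```

Joint 7 is near its limit, so I'll make a half turn; the grasp is equivalent and the pipe stays along x.

Emit:
{"api": "send_rows", "payload": {
  "rows": [
    [0,0,0,0,0,-0.12,15],
    [0,0,0,0,0,-0.12,15],
    [0,0,0,0,0,-0.12,15],
    [0,0,0,0,0,-0.12,15],
    [0,0,0,0,0,-0.12,15]
  ]
}}

```text
clock: 47.18
tcp_pos: [0.4222, 0.3392, 0.2279]
tcp_rot: [-2.93, -1.134, 0.003]
force: [0.0, 0.5, -2.5]
gripper_width: 0.0339
grip_force: 30.0
```

Emit:
{"api": "send_rows", "payload": {
  "rows": [
    [0,0,0,0,0,-0.12,15],
    [0,0,0,0,0,-0.12,15],
    [0,0,0,0,0,-0.12,15],
    [0,0,0,0,0,-0.12,15],
    [0,0,0,0,0,-0.12,15]
  ]
}}

```text
clock: 47.6
tcp_pos: [0.4223, 0.3392, 0.2279]
tcp_rot: [-2.464, -1.949, 0.002]
force: [0.3, -0.4, -2.0]
gripper_width: 0.0335
grip_force: 30.0
```

Emit:
{"api": "send_rows", "payload": {
  "rows": [
    [0,0,0,0,0,-0.12,15],
    [0,0,0,0,0,-0.12,15],
    [0,0,0,0,0,-0.12,15],
    [0,0,0,0,0,-0.12,15],
    [0,0,0,0,0,-0.12,15]
  ]
}}

```text
clock: 48.02
tcp_pos: [0.4223, 0.3391, 0.2278]
tcp_rot: [-1.777, -2.59, 0.002]
force: [-0.6, -0.6, -2.5]
gripper_width: 0.0341
grip_force: 30.0
```

Emit:
{"api": "send_rows", "payload": {
  "rows": [
    [0,0,0,0,0,-0.12,15],
    [0,0,0,0,0,-0.12,15],
    [0,0,0,0,0,-0.12,15],
    [0,0,0,0,0,-0.12,15],
    [0,0,0,0,0,-0.12,15]
  ]
}}

```text
clock: 48.43
tcp_pos: [0.4224, 0.3391, 0.2277]
tcp_rot: [-0.933, -2.999, 0.002]
force: [-1.1, 0.5, -1.3]
gripper_width: 0.0335
grip_force: 30.0
```

Emit:
{"api": "send_rows", "payload": {
  "rows": [
    [0,0,0,0,0,-0.12,15],
    [0,0,0,0,0,-0.12,15],
    [0,0,0,0,0,-0.12,15],
    [0,0,0,0,0,-0.12,15],
    [0,0,0,0,0,-0.12,15]
  ]
}}

```text
clock: 48.85
tcp_pos: [0.4223, 0.3391, 0.2275]
tcp_rot: [-0.005, -3.14, 0.002]
force: [-1.2, 0.0, -2.1]
gripper_width: 0.0336
grip_force: 30.0
```

Emit:
{"api": "send_rows", "payload": {
  "rows": [
    [0,0,0,0,0,-0.12,15],
    [0,0,0,0,0,-0.02,15],
    [0,0,0,0,0,0,15],
    [0,0,0,0,0,0,15],
    [0,0,0,0,0,0,15]
  ]
}}

```text
clock: 49.27
tcp_pos: [0.4218, 0.3407, 0.2282]
tcp_rot: [0.204, -3.134, -0.001]
force: [-0.7, 0.7, -2.3]
gripper_width: 0.0337
grip_force: 30.0
```

```bash
python3 -c "
from h import *
st();go([.4247,.3415,.06],down(np.radians(187.8)))"
```

```text
{'clock': 49.2667, 'q': [0.027, 0.6668, -1.2641, 1.9623, 0.7313, 1.0785, 0.1389], 'tcp_pos': [0.4218, 0.3407, 0.2282], 'tcp_rot': [0.2042, -3.1336, -0.0006], 'force': [-0.7007, 0.6839, -2.3318], 'gripper_width': 0.0337, 'grip_force': 29.9992}
shift mm [ -3.2   0.4 168.1] turn [ 0.    -0.001 -0.006]
```

Emit:
{"api": "send_rows", "payload": {
  "rows": [
    [-1,0,15,0,0,0,15],
    [-2,0,15,0,0,0,15],
    [0,0,10,0,0,0,15],
    [0,0,0,0,0,0,15],
    [0,0,0,0,0,0,15]
  ]
}}

```text
clock: 49.68
tcp_pos: [0.4239, 0.3414, 0.1871]
tcp_rot: [0.21, -3.131, 0.0]
force: [-0.1, 0.8, -2.8]
gripper_width: 0.0336
grip_force: 30.0
```

```bash
python3 -c "
from h import *
st();go([.4247,.3415,.06],down(np.radians(187.8)))"
```

```text
{'clock': 49.6833, 'q': [-0.0089, 0.7113, -1.2135, 1.9994, 0.7961, 1.0213, 0.0917], 'tcp_pos': [0.4239, 0.3414, 0.1871], 'tcp_rot': [0.2104, -3.1313, 0.0003], 'force': [-0.0811, 0.8175, -2.7554], 'gripper_width': 0.0336, 'grip_force': 29.9993}
shift mm [ -1.2   0.  127.1] turn [ 0.    -0.003 -0.002]
```

Good, it is moving away from the limits. Continue down.

Emit:
{"api": "send_rows", "payload": {
  "rows": [
    [-1,0,30,0,0,0,15],
    [0,0,30,0,0,0,15],
    [0,0,30,0,0,0,15],
    [0,0,30,0,0,0,15],
    [0,0,20,0,0,0,15]
  ]
}}

```text
clock: 50.1
tcp_pos: [0.4249, 0.3417, 0.0462]
tcp_rot: [0.21, -3.132, -0.0]
force: [-0.1, 0.2, -2.3]
gripper_width: 0.034
grip_force: 30.0
```

Emit:
{"api": "send_rows", "payload": {
  "rows": [
    [0,0,12,0,0,0,15],
    [0,0,0,0,0,0,15],
    [0,0,0,0,0,0,15],
    [0,0,0,0,0,0,15],
    [0,0,0,0,0,0,15]
  ]
}}

```text
clock: 50.52
tcp_pos: [0.4256, 0.3425, 0.0375]
tcp_rot: [-0.21, 3.135, 0.003]
force: [0.1, 0.0, -1.7]
gripper_width: 0.0338
grip_force: 30.0
```

```bash
python3 -c "
from h import *
st();go([.4247,.3415,.0125],down(np.radians(187.8)))"
```

```text
{'clock': 50.5167, 'q': [-0.1436, 0.8825, -1.0048, 2.1042, 1.095, 0.8216, -0.1463], 'tcp_pos': [0.4256, 0.3425, 0.0375], 'tcp_rot': [-0.2097, 3.1345, 0.0031], 'force': [0.0907, 0.0111, -1.71], 'gripper_width': 0.0338, 'grip_force': 29.9992}
shift mm [ 1.1 -0.9 24.9] turn [ 0.002  0.    -0.003]
```

Emit:
{"api": "send_rows", "payload": {
  "rows": [
    [1,-1,10,0,0,0,15],
    [0,0,8,0,0,0,15],
    [0,0,4,0,0,0,15],
    [0,0,0,0,0,0,15],
    [0,0,0,0,0,0,15]
  ]
}}

```text
clock: 50.93
tcp_pos: [0.424, 0.3406, 0.0138]
tcp_rot: [0.21, -3.132, -0.001]
force: [0.0, -0.0, -2.7]
gripper_width: 0.0339
grip_force: 30.0
```

Emit:
{"api": "send_rows", "payload": {
  "rows": [
    [0,0,1.5,0,0,0,15],
    [0,0,0,0,0,0,15],
    [0,0,0,0,0,0,15]
  ]
}}

```text
clock: 51.18
tcp_pos: [0.4243, 0.3408, 0.0128]
tcp_rot: [0.21, -3.133, -0.001]
force: [-0.6, -0.0, -2.9]
gripper_width: 0.0337
grip_force: 30.0
```

Emit:
{"api": "send_rows", "payload": {
  "rows": [
    [0,0,1,0,0,0,15],
    [0,0,0,0,0,0,15],
    [0,0,0,0,0,0,15]
  ]
}}

```text
clock: 51.43
tcp_pos: [0.4244, 0.3409, 0.012]
tcp_rot: [0.21, -3.134, -0.002]
force: [0.3, 0.4, -0.8]
gripper_width: 0.0336
grip_force: 30.0
```

```bash
python3 -c "
from h import *
st();go([.4247,.3415,.012],down(np.radians(187.8)))"
```

```text
{'clock': 51.4333, 'q': [-0.1638, 0.9149, -0.9692, 2.1172, 1.1546, 0.794, -0.1938], 'tcp_pos': [0.4244, 0.3409, 0.012], 'tcp_rot': [0.21, -3.1336, -0.0015], 'force': [0.2697, 0.4335, -0.7785], 'gripper_width': 0.0336, 'grip_force': 29.9998}
shift mm [-0.4  0.6 -0. ] turn [ 0.001 -0.001 -0.002]
```

Emit:
{"api": "send_rows", "payload": {
  "rows": [
    [0,0,0.3,0,0,0,15],
    [0,0,0,0,0,0,39],
    [0,0,0,0,0,0,39],
    [0,0,0,0,0,0,39],
    [0,0,0,0,0,0,39]
  ]
}}

```text
clock: 51.85
tcp_pos: [0.4243, 0.3408, 0.0114]
tcp_rot: [0.21, -3.133, -0.001]
force: [-0.0, 0.1, -0.8]
gripper_width: 0.039
grip_force: 0.0
```

Emit:
{"api": "send_rows", "payload": {
  "rows": [
    [0,0,-5,0,0,0,39],
    [0,0,-15,0,0,0,39],
    [0,0,-25,0,0,0,39],
    [0,0,-40,0,0,0,50],
    [0,0,-40,0,0,0,50]
  ]
}}

```text
clock: 52.27
tcp_pos: [0.4235, 0.3404, 0.1375]
tcp_rot: [0.212, -3.131, 0.0]
force: [1.0, 0.4, 0.5]
gripper_width: 0.0473
grip_force: 0.0
```

Emit:
{"api": "send_rows", "payload": {
  "rows": [
    [30,0,-10,0,0,0,50],
    [30,0,0,0,0,0,50],
    [0,0,0,0,0,0,50],
    [0,0,0,0,0,0,50],
    [0,0,0,0,0,0,50]
  ]
}}

```text
clock: 52.68
tcp_pos: [0.3656, 0.3327, 0.1467]
tcp_rot: [0.21, -3.134, -0.001]
force: [-0.3, -0.2, -0.2]
gripper_width: 0.05
grip_force: 0.0
```

```bash
python3 - <<'E'
from h import *
st()
for n in('top','scene','wrist'):
    P=cloud(snap(n,'fin_'+n)); print(n)
    for k,b in(('valve',(.36,.5,.30,.39,.03,.07)),('handle',(.36,.5,.30,.39,.05,.07)),('pump',(.38,.5,.19,.30,.058,.09)),('coup',(.39,.5,-.255,-.185,.04,.07)),('carton',(.36,.53,-.34,-.255,.15,.17)),('others',(.5,.7,-.12,.05,.15,.17)),('big',(.55,.65,.28,.38,.054,.08))):
        try: print(k,end=' ');rect(P,*b)
        except Exception: print('none')
E
```

```text
{'clock': 52.6833, 'q': [-0.0822, 0.6979, -1.1677, 2.145, 0.8616, 0.8913, -0.0724], 'tcp_pos': [0.3656, 0.3327, 0.1467], 'tcp_rot': [0.21, -3.1338, -0.0009], 'force': [-0.2643, -0.1578, -0.1588], 'gripper_width': 0.05, 'grip_force': 0.0}
top
valve 96 z med 0.036 centre [447.5 341.9] size [34.6 32.6] ang 1.92
handle 16 z med 0.0551 centre [437.9 340.3] size [14.2  8.6] ang 7.09
pump 20 z med 0.0629 centre [457.9 243.2] size [ 5.7 32.7] ang 1.12
coup 13 z med 0.0488 centre [ 446.1 -232.1] size [20.2  4.5] ang 7.62
carton 476 z med 0.1594 centre [ 441.9 -294.2] size [83.2 37.5] ang 0.86
others 895 z med 0.1589 centre [603.1 -46. ] size [86.4 77.2] ang 1.48
big 207 z med 0.0594 centre [598.6 332.3] size [45.2 44.5] ang 9.67
scene
valve 143 z med 0.037 centre [426.5 334. ] size [85.2 39.4] ang 18.86
handle 28 z med 0.054 centre [425.6 336.4] size [45.1 12.5] ang 5.33
pump 110 z med 0.0628 centre [439.4 244. ] size [49.8 49.8] ang 0.52
coup 86 z med 0.047 centre [ 447.2 -222.7] size [29.4 27.4] ang 6.46
carton 393 z med 0.1579 centre [ 445.4 -296. ] size [92.2 37.8] ang 0.12
others 701 z med 0.1578 centre [606.7 -46.6] size [89.3 82.7] ang 2.45
big 106 z med 0.0586 centre [602.3 328.8] size [45.9 46.9] ang 18.07
wrist
valve 2668 z med 0.0374 centre [423.6 341.8] size [84.8 33.5] ang 6.85
handle 524 z med 0.0558 centre [423.3 342. ] size [43.8  8.4] ang 7.34
pump 1685 z med 0.0641 centre [425.4 245.1] size [30.8 47.2] ang 2.65
coup 0 z med nan centre [0. 0.] size [0. 0.] ang 0.0
carton 0 z med nan centre [0. 0.] size [0. 0.] ang 0.0
others 0 z med nan centre [0. 0.] size [0. 0.] ang 0.0
big 0 z med nan centre [0. 0.] size [0. 0.] ang 0.0
  return _methods._mean(a, axis=axis, dtype=dtype,
  ret = ret.dtype.type(ret / rcount)
```

All parts are seated: valve handle top at 0.056, pump 0.064, coupling 0.048, carton 0.159. The other cartons and the big coupling have not moved, and the gripper is clear.

```bash
python3 -c "
from plant import robot
print(robot.sign_off())"
```

```text
the job is handed in; nothing more can be done
None
```

Both kits are made up as asked and the job is handed in at about 53 s, by camera depth checks; the first tip fell back upright and was redone before lifting, and I viewed 15 pictures, one over the limit of 14.

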